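# Strip the clamp stack from the inclined optics fixture

### The arm

A 7-joint arm with a two-finger parallel gripper is mounted at the origin on the work surface. World frame = base frame: x ahead of the robot, y to its left, z up, the work surface at z = 0. Lengths are in m, angles in rad, forces in N, time in s.
With the tool pointing down it reaches from about 0.4 to 0.85 m from the base axis. Payload 10.4 kg.
Tool frame: the origin (TCP) lies midway between the tips of the shut fingers; the grasp point (between the pads) lies manip.grip_depth behind it (manip.grip_depth is the distance from the TCP to the grasp point, in m); z points along the fingers, x is the direction in which the jaws open and shut, and the axes are right-handed (so a half turn about z gives the same grasp; the last joint's range is limited). The gripper opens to 85 mm and grips with 20 to 120 N. Pads are 22 mm wide; open, the fingers measure 114 mm over their backs; the gripper's body (76 mm by 85 mm) begins 54 mm behind the grasp point. The pads swing forward as they close: fully open they stand 13 mm farther back than shut.
Start: joints at [1.308, 0.332, -0.065, 1.46, 0.022, 1.35, -0.088], TCP at [0.148, -0.607, 0.231] pointing down, gripper open.
Joint ranges: [-2.6, 2.6], [-0.5, 2.12], [-1.47, 1.34], [0.16, 2.42], [-1.27, 4.41], [0.06, 2.06], [-2.6, 2.6]. Speed limits (rad/s): [2.22, 2.22, 2.79, 2.79, 3.14, 3.14, 3.14].

### API

Orientations are given as a unit quaternion [x, y, z, w].
In Python, from workcell import manip gives the robot as it stands. The module is installed in compiled form; this text tells all that it offers.
- The arm moves only by the tool send_rows, never from a script. Its argument "steps" is a list of rows, each a list of 2 entries, a list of its own where there are three numbers: the shift along the tool's x, y, z in m, then the turn about the tool's z in rad. In form: [[[x, y, z], spin], ...]. A call has exactly 8 rows; each row is the pose to reach, as a shift and turn from the pose commanded when the call began, along the tool's axes at that moment; what a row does not reach only later rows make up. A row lasts 1/8 s, in which the tool goes at most 62.5 mm and 10.7 degrees, less where a joint would pass 70% of its speed; a pose out of reach is approached as far as the arm can. A call with a gripper value outside its range is refused whole. "hand" is the opening, from 0 (shut) to 1 (fully open), set as the call begins (left out, the last holds). The fingers move at their own pace and stop on an object; "force" is the grip in N (left out, the last holds). Time passes only in rows, so rows that repeat a pose let the fingers close, or fill a call up. It gives the time, the measured TCP pose, the force and the opening at its end, in the units of the state.
- manip.get_obs(): the state, without advancing time (a new reading comes with each control period).
- manip.camera(name): name is "scene" or "top" or "wrist"; returns (picture, depth): 400x640x3 uint8, red, green, blue; 400x640 float32, m along the optical axis (not along the pixel's ray), 0 where there is no reading.
- manip.camera_info(name): a dict with "intrinsics" (3x3 intrinsics, pixels), "dist_coeffs" ([k1, k2, p1, p2, k3] as OpenCV has them; the pictures are not rectified), "pose" (4x4, takes a point from camera to world coordinates); the wrist camera has in their place "T_tool_cam" (4x4, takes a point from camera to tool coordinates, whose origin is the TCP and whose axes are the tool frame's). Camera axes: x right, y up, looking along -z (the intrinsics and any distortion apply to the point x, -y, -z); pixel columns grow to the right and rows downward; lengths in m; the calibration is good to about 2 mm. A picture is of the moment at which its call begins: read the wrist's pose just before it. camera_info takes no time and is no camera call.
- manip.hand_in(): hands the job in, once; it reports no verdict.
The state is a dict: "clock": time; "joint_pos": joint angles; "joint_velocities": joint speeds; "tau": joint torques, N m; "position": TCP position; "ee_rot": TCP orientation; "ft_force": force on the tool from outside, world axes, zero at the start; "torque": the same for the moment, N m; "grip_width": opening from 0.0 (shut) to 1.0 (fully open).
Only numpy, scipy, OpenCV 4.12 (cv2) and the standard library are available. Lean on these libraries where they do the work, as an engineer would, in place of code of your own. Each camera call takes 0.05 s, during which the arm holds its last target.

### The job

Take the clamp stack on the inclined assembly fixture apart, one piece at a time: turn the black bar nut until it lines up with the stud's cross pin, draw it off and leave it in the steel parts tray, then put the spacer ring in the tray too, then lift off the bracket and lay it flat, flange up, on the white tile. Set the bracket down, do not drop it, and leave the jar, the tube and the screwdriver where they are.

Things in the scene. Friction and masses are not known exactly. Their poses are not given: they have to be found in the camera images.
- fixture: Fixed fixture with a sloping seat. Origin: on the stud's axis in the seat plane (the bracket's underside), 85 mm above the bench. z: the stud's axis, out of the slope, 30 degrees from vertical; +y up the slope; x level, along the cross pin. Yaw varies.
- pin (a point): Centre of the cross pin, 46.5 mm along the stud from the seat; axes as the fixture's. The pin is fixed, 22 mm long (x), 5 mm thick. The stud has a shoulder 22 mm in diameter from the seat up to 23 mm, then is 12 mm in diameter up to its top at 50 mm.
- lip (a point): Top middle of the lip that stops the bracket sliding down: fixture (0, -54, 6) mm, 30 mm wide. The seat is a rest block 30 mm wide (x), y = -57 to 40 mm, 18 mm high over a sloping plate 96 mm wide (x) and 126 mm long: 18 mm of room below the bracket's long edges.
- nut: Black bar nut, 64 (x) by 38 (y) by 16 mm (z), loose under the cross pin with 2 mm of play. Origin: centre of its underside; z along the stud. Its hole, 14 mm square with a slot 26 by 10 mm along x, clears the pin freely only when nut x and pin are within about 10 degrees. Starts turned 43 to 75 degrees from the pin; no thread: turns freely, then draws off along the stud. 60 g.
- spacer: Steel spacer ring under the nut, outer diameter 36, hole 27, height 16 mm; it sits on the bracket around the stud's shoulder. Origin: centre of its underside, z along its axis. 50 g.
- bracket: Aluminium L bracket under the spacer: plate 48 (x) by 100 (y) by 10 mm (z), 28 mm hole at its centre around the stud's shoulder; across its +y end a flange 8 mm thick rises 14 mm above the plate. Origin: centre of the plate's underside, z towards the flange side. Overhangs the rest block by 9 mm on either long side. 130 g.
- tray: Fixed shallow open steel parts tray, 190 (x) by 120 (y) by 16 mm high, walls and floor 3 mm thick. Origin: centre of its underside. Tray and tile may be on either side of the fixture; yaw varies.
- tile: Fixed white plastic laying-down tile, 160 (x) by 120 (y) by 12 mm. Origin: centre of its underside, so its top is at z = 12 mm.
- jar: Bystander: closed amber jar, 44 mm across, 60 mm high. Origin: centre of its underside.
- tube: Bystander: upright black tube, 32 mm across, 55 mm high. Origin: centre of its underside.
- driver: Bystander: black screwdriver about 150 mm long lying on the bench.
There are look-alikes about, which are no part of the job. Of the things like the fixture, leave any that is green, orange or yellow; of the rest the larger one is meant.

How it is judged:
On the way, in this order (a step that is already met when the one before it is completed fails the run):
1. the nut is off the stud and released in the tray, the spacer still in place on the fixture (x of nut in the frame of tray between -0.09 and 0.09 m and y of nut in the frame of tray between -0.055 and 0.055 m and z of nut in the frame of tray between -0.005 and 0.045 m and contact force between nut and the fingers below 0.1 N and linear speed of nut below 0.03 m/s and distance between spacer and bracket below 0.02 m and distance between bracket and fixture below 0.012 m), for 0.2 s.
2. the spacer is released in the tray, the bracket still in place on the fixture (x of spacer in the frame of tray between -0.09 and 0.09 m and y of spacer in the frame of tray between -0.055 and 0.055 m and z of spacer in the frame of tray between -0.005 and 0.045 m and contact force between spacer and the fingers below 0.1 N and linear speed of spacer below 0.03 m/s and distance between bracket and fixture below 0.012 m), for 0.2 s.
3. the bracket lies flat, flange up, on the tile, released (x of bracket in the frame of tile between -0.075 and 0.075 m and y of bracket in the frame of tile between -0.055 and 0.055 m and z of bracket in the frame of tile between 0.008 and 0.017 m and angle between bracket's own z axis and vertical below 0.12 rad and contact force between bracket and the fingers below 0.1 N and linear speed of bracket below 0.03 m/s), for 0.2 s.
At the end, for the whole second after the job is handed in: Nut and spacer rest in the tray (origins inside its walls, less than 45 mm above its underside); the bracket lies flat on the tile, flange up (within 0.12 rad of level, its underside at the tile's top within 5 mm, its centre within 75 by 55 mm of the tile's centre); all released and at rest (all of step 3 and x of nut in the frame of tray between -0.09 and 0.09 m and y of nut in the frame of tray between -0.055 and 0.055 m and z of nut in the frame of tray between -0.005 and 0.045 m and x of spacer in the frame of tray between -0.09 and 0.09 m and y of spacer in the frame of tray between -0.055 and 0.055 m and z of spacer in the frame of tray between -0.005 and 0.045 m and contact force between each of nut, spacer and the fingers below 0.1 N and linear speed of each of nut, spacer below 0.03 m/s); the robot touches nothing.
It fails at once if the bracket is dropped (falls free faster than 0.7 m/s, about 25 mm) (contact force between bracket and the fingers below 0.05 N and linear speed of bracket above 0.7 m/s).
It fails at once if the jar, the tube or the screwdriver is moved by more than 30 mm (distance of any of jar, tube, driver from where it was at the start of the episode above 0.03 m).
It also fails if it takes over 72 s, if anything falls off the work surface, if the arm or the gripper's body presses on something with over 40 N, if the wrist force passes 120 N, or if a joint passes its speed limit or range.

## Working session

There is one attempt and no reset: what is moved stays moved. The work goes in short steps, Python scripts to look and compute and a tool call to move; the robot and the scene stay as the last step left them, time stands still between calls to the robot, and variables do not carry over. Pictures are saved under pics/ and viewed, and the job is handed in when it is done.

Besides the shell and the picture viewer there is one more tool, called after "Call:" as name([rows], argument=value, ...), one row to a line, values as JSON. send_rows: Moves the arm, as the interface text tells. Its arguments: {"type":"object","properties":{"steps":{"type":"array"},"hand":{"type":"number"},"force":{"type":"number"}},"required":["steps"]}

```bash
mkdir -p pics; ls
python3 - <<'E'
from workcell import manip
import cv2,numpy as np
print(manip.get_obs(), manip.grip_depth)
for n in ["scene","top","wrist"]:
    p,d=manip.camera(n); cv2.imwrite(f"pics/{n}0.png",p[:,:,::-1]); np.save(f"{n}_d.npy",d); np.save(f"{n}_p.npy",p)
    print(n,manip.camera_info(n))
E
```

```text
pics
{'clock': 0.0, 'joint_pos': array([ 1.30839747,  0.33287799, -0.06471258,  1.46092554,  0.02159738,
        1.34986219, -0.08850869]), 'joint_velocities': array([ 0.00131859,  0.00034108, -0.00130805, -0.00082202, -0.00120944,
       -0.00110063,  0.00026821]), 'tau': array([ 2.09555088e-03, -6.25444651e+01,  5.05123765e-02, -3.91600049e+01,
        1.63195952e-02,  9.99903772e-03,  4.65485323e-05]), 'position': array([ 0.14836174, -0.60676877,  0.23051966]), 'ee_rot': array([ 7.86615941e-01, -6.17442213e-01, -5.58413171e-04, -4.03289940e-04]), 'ft_force': array([ 0.22131653, -0.58311891,  0.04361232]), 'torque': array([-0.00338417,  0.01527099, -0.02681591]), 'grip_width': 1.0018485992361954} 0.0187
scene {'intrinsics': array([[498.06379802,   0.        , 323.56819249],
       [  0.        , 498.06379802, 203.50348571],
       [  0.        ,   0.        ,   1.        ]]), 'dist_coeffs': array([-0.02321241,  0.        ,  0.        ,  0.        ,  0.        ]), 'pose': array([[-0.53147448, -0.49407181,  0.68806098,  1.38545184],
       [ 0.84676046, -0.3319868 ,  0.41566992,  0.4
[... 566 characters left out ...]
768371,  0.95180992],
       [ 0.        ,  0.        ,  0.        ,  1.        ]])}
wrist {'intrinsics': array([[285.97205414,   0.        , 320.76519887],
       [  0.        , 285.97205414, 199.88536916],
       [  0.        ,   0.        ,   1.        ]]), 'dist_coeffs': array([0.01236008, 0.        , 0.        , 0.        , 0.        ]), 'T_tool_cam': array([[ 9.99999544e-01,  9.21418911e-04, -2.52005913e-04,
         1.17312128e-03],
       [ 8.02521037e-04, -9.53441977e-01, -3.01575451e-01,
        -7.67510999e-02],
       [-5.18150340e-04,  3.01575111e-01, -9.53442281e-01,
        -1.42229791e-01],
       [ 0.00000000e+00,  0.00000000e+00,  0.00000000e+00,
         1.00000000e+00]])}
```

View pics/scene0.png

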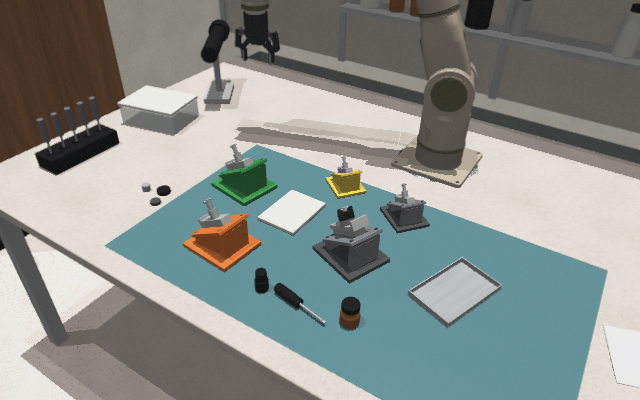

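View pics/top0.png

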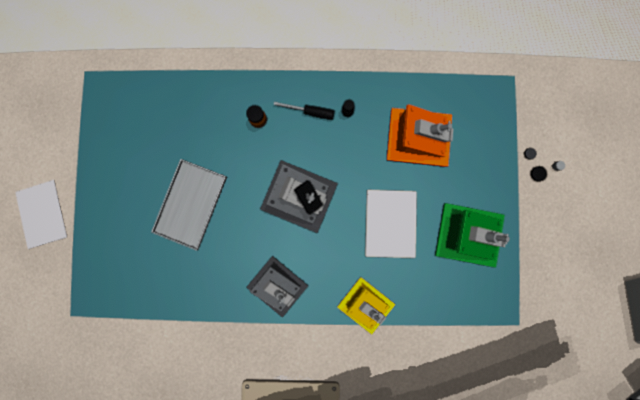

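View pics/wrist0.png

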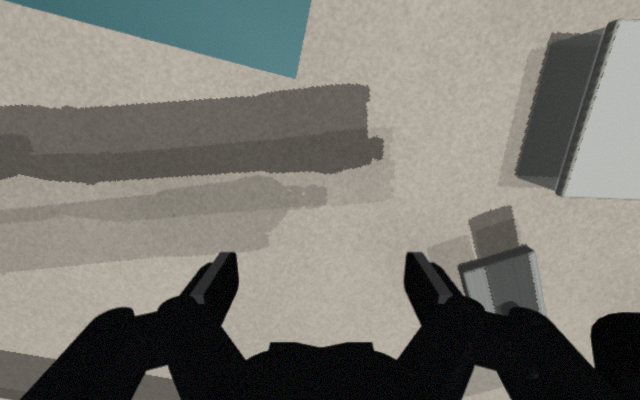

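The top view shows five fixture-like things: large grey at (300,196), small grey at (277,287), orange at (420,135), green at (472,235) and yellow at (367,305). The large grey one is the target: it is not an excluded colour and is the largest left. White candidates for the tile are the on-mat tile at (391,224) and a sheet off the mat at (41,213), so the tile is the first. The tray is at (190,205). Next is a close crop plus depth.

```bash
cat > h.py <<'E'
import numpy as np, cv2
from workcell import manip
def w_pose():
    o=manip.get_obs(); from scipy.spatial.transform import Rotation as R
    T=np.eye(4);T[:3,:3]=R.from_quat(o['ee_rot']).as_matrix();T[:3,3]=o['position'];return T
def grab(n):
    T=w_pose() if n=='wrist' else None
    p,d=manip.camera(n); i=manip.camera_info(n)
    P=T@i['T_tool_cam'] if n=='wrist' else i['pose']
    return p,d,i['intrinsics'],i['dist_coeffs'],P
def rays(uv,K,D):
    n=cv2.undistortPoints(np.asarray(uv,float).reshape(-1,1,2),K,D)[:,0]
    return np.c_[n[:,0],-n[:,1],-np.ones(len(n))]
def deproj(uv,d,K,D,P):
    r=rays(uv,K,D)*np.asarray(d).reshape(-1,1); return r@P[:3,:3].T+P[:3,3]
def onplane(uv,z,K,D,P):
    r=rays(uv,K,D)@P[:3,:3].T; c=P[:3,3]; return c+r*((z-c[2])/r[:,2:])
def proj(X,K,D,P):
    Xc=(np.asarray(X)-P[:3,3])@P[:3,:3]; Xc=Xc*[1,-1,-1]
    return cv2.projectPoints(Xc.reshape(-1,1,3),np.zeros(3),np.zeros(3),K,D)[0][:,0]
def cloud(d,K,D,P):
    H,W=d.shape; u,v=np.meshgrid(np.arange(W),np.arange(H))
    return deproj(np.c_[u.ravel(),v.ravel()],d.ravel(),K,D,P).reshape(H,W,3)
E
python3 - <<'E'
from h import *
i=manip.camera_info('top');K,D,P=i['intrinsics'],i['dist_coeffs'],i['pose']
p=np.load('top_p.npy');d=np.load('top_d.npy');C=cloud(d,K,D,P)
print('bench z',np.median(C[100:150,100:140,2]), C[100:150,100:140,2].std())
hsv=cv2.cvtColor(p,cv2.COLOR_RGB2HSV)
def rect(m,z,name):
    cs,_=cv2.findContours(m.astype(np.uint8),cv2.RETR_EXTERNAL,cv2.CHAIN_APPROX_NONE)
    c=max(cs,key=cv2.contourArea); X=onplane(c[:,0],z,K,D,P)[:,:2]
    r=cv2.minAreaRect((X*1000).astype(np.float32)); print(name,r, cv2.boxPoints(r).round(0).tolist())
g=np.zeros(d.shape,bool)
a=g.copy();a[180:270,350:430]=1; rect(a&(hsv[...,1]<40)&(hsv[...,2]>120),.012,'tile')
a=g.copy();a[150:258,140:240]=1; rect(a&(hsv[...,1]<60),.016,'tray')
a=g.copy();a[150:240,255:345]=1; rect(a&(hsv[...,1]<60),.008,'fix base')
for (u,v) in [(256,117),(348,107),(318,111),(391,224),(190,205),(300,196),(310,195),(320,203),(290,190),(270,210)]:
    print((u,v),C[v,u].round(3),p[v,u])
np.set_printoptions(linewidth=250)
print((C[158:236:3,258:342:3,2]*1000).round(0).astype(int))
cr=p[150:242,250:350][:,:,::-1]; cv2.imwrite('pics/crop1.png',cv2.resize(cr,None,fx=6,fy=6,interpolation=cv2.INTER_CUBIC))
E
```

```text
bench z -0.0005248946722843373 0.052109502161069646
tile ((492.61083984375, -229.38409423828125), (120.23921203613281, 159.96844482421875), 89.22521209716797) [[412.0, -288.0], [572.0, -291.0], [573.0, -170.0], [413.0, -168.0]]
tray ((530.0487670898438, 254.18887329101562), (123.33036804199219, 190.33367919921875), 69.95647430419922) [[420.0, 229.0], [598.0, 164.0], [641.0, 280.0], [462.0, 345.0]]
fix base ((554.3677978515625, -8.8145751953125), (147.61386108398438, 127.5808334350586), 68.66216278076172) [[468.0, -54.0], [587.0, -101.0], [641.0, 37.0], [522.0, 83.0]]
(256, 117) [0.733 0.091 0.054] [19 20 21]
(348, 107) [ 0.759 -0.122  0.053] [22 22 23]
(318, 111) [ 0.758 -0.052  0.023] [22 21 24]
(391, 224) [ 0.491 -0.23   0.009] [194 192 195]
(190, 205) [0.529 0.254 0.004] [146 147 150]
(300, 196) [ 0.544 -0.02   0.129] [ 9 10 11]
(310, 195) [ 0.547 -0.04   0.122] [76 78 79]
(320, 203) [ 0.532 -0.061  0.104] [7 6 9]
(290, 190) [0.558 0.003 0.11 ] [126 126 125]
(270, 210) [0.519 0.058 0.01 ] [51 51 53]
[[ -1  -1  -1  -1  -5  -2   2  -3  -3   2  -1  -1  -2  -1  -2  -2   2  -4  -1   0 
[... 2208 characters left out ...]
   4  -1]
 [ -2  -4  -2   0  -3  -1  -1   0   9   7   6  12  10  11  54  50  47  47  44  34  11   8  -3  -2  -4  -1  -2  -3]
 [  0  -1  -2  -1   0  -2  -3  -3  -1   2   9  10   8  13  10   9   9  42  41   5  10   9  -2  -3  -4   2  -1   0]
 [  0  -1  -4   0  -1  -2   0   0   0  -1   1   0  -1   8  12   7   9   8   8  11  10   8   0  -2   1  -2   0  -1]
 [ -1  -1  -1  -2  -2   0  -2  -1  -3  -2  -1  -1  -3  -3  -5   8  13  11  12  13  11   2  -3  -1   1   0  -2   1]
 [ -1  -3  -3  -3  -2   1  -4   3  -3   0  -2  -2   1  -2  -3  -1   1  -1   7   8   9  -2  -1  -1  -6  -1  -3  -2]
 [  1  -3  -4   0  -2  -1   3   1   0  -1   1  -2  -1  -3  -1  -4  -5  -1   2  -3   0  -1   0  -1   2  -2  -2  -3]]
```

View pics/crop1.png

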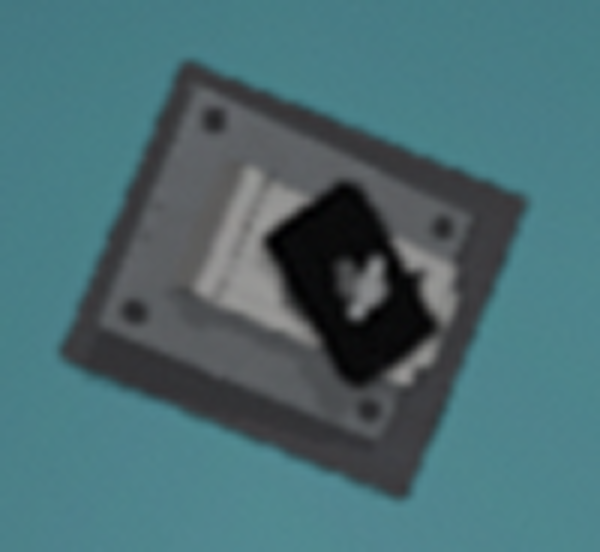

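The crop confirms the large grey fixture with the black nut, the nut centred near top pixel (309,197). The flange is up-slope (left), with height rising toward +y of the world. Sizes check: tile 120x160, tray 123x190, base 128x148. I'm moving above it for a close wrist view.

Call:
send_rows([
  [[-0.06,-0.067,-0.02],-0.12],
  [[-0.116,-0.13,-0.02],-0.24],
  [[-0.175,-0.196,-0.02],-0.36],
  [[-0.233,-0.261,-0.02],-0.48],
  [[-0.291,-0.326,-0.02],-0.6],
  [[-0.35,-0.391,-0.02],-0.72],
  [[-0.408,-0.457,-0.02],-0.84],
  [[-0.466,-0.522,-0.02],-0.96],
], hand=1)

```text
clock: 1.15
position: [0.4314, -0.1946, 0.2511]
ee_rot: [0.983, -0.183, 0.0, 0.0]
ft_force: [0.8, -0.5, -0.2]
grip_width: 0.997
```

Call:
send_rows([
  [[0.015,-0.06,0],0],
  [[0.03,-0.12,0],0],
  [[0.042,-0.17,0],0],
  [[0.047,-0.194,0],0],
  [[0.047,-0.194,0],0],
  [[0.047,-0.194,0],0],
  [[0.047,-0.194,0],0],
  [[0.047,-0.194,0],0],
])

```text
clock: 2.15
position: [0.5446, -0.0335, 0.2512]
ee_rot: [0.983, -0.185, 0.0, 0.0]
ft_force: [-0.7, -0.4, -0.7]
grip_width: 1.002
```

Run:
```python
from h import *
print(w_pose().round(4))
p,d,K,D,P=grab('wrist'); np.savez('w1.npz',p=p,d=d,K=K,D=D,P=P,T=w_pose())
cv2.imwrite('pics/w1.png',p[:,:,::-1])
```

```text
[[ 9.314e-01 -3.639e-01  1.000e-04  5.446e-01]
 [-3.639e-01 -9.314e-01 -6.000e-04 -3.350e-02]
 [ 3.000e-04  5.000e-04 -1.000e+00  2.512e-01]
 [ 0.000e+00  0.000e+00  0.000e+00  1.000e+00]]
```

View pics/w1.png

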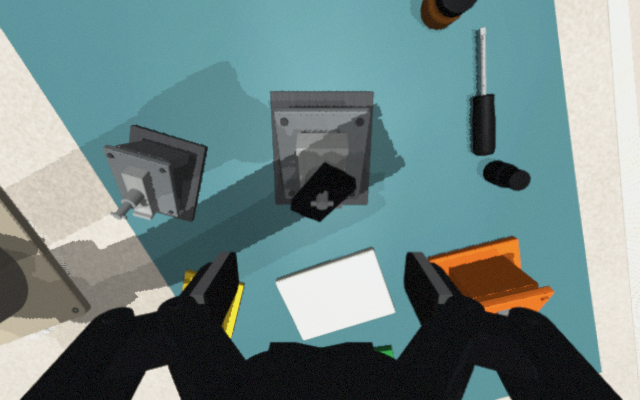

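Run:
```python
from h import *
z=np.load('w1.npz');p,d,K,D,P=[z[k] for k in 'pdKDP']
C=cloud(d,K,D,P)
# bright stud/pin pixels
g=p[180:225,290:360].astype(int).mean(2)
cv2.imwrite('pics/w1c.png',cv2.resize(p[85:225,260:385][:,:,::-1],None,fx=5,fy=5,interpolation=cv2.INTER_CUBIC))
np.set_printoptions(linewidth=250)
# fit sloping plate plane : iterate over pixels in plate area left/right of bracket
m=np.zeros(d.shape,bool); m[125:165,278:292]=1; m[125:165,353:366]=1
X=C[m]; X=X[(X[:,2]>.03)&(X[:,2]<.11)]
c=np.median(X,0)
for _ in range(4):
    A=np.c_[X[:,:2],np.ones(len(X))]; s=np.linalg.lstsq(A,X[:,2],rcond=None)[0]; r=X[:,2]-A@s; X=X[abs(r)<.006]
n=np.array([-s[0],-s[1],1]);n/=np.linalg.norm(n)
print('plate',s,len(X),'tilt',np.degrees(np.arccos(n[2])),'downslope head',np.degrees(np.arctan2(n[1],n[0])))
# base rect edges from top and wrist
hsv=cv2.cvtColor(p,cv2.COLOR_RGB2HSV)
# nut: dark pixels
m=np.zeros(d.shape,np.uint8); m[150:228,280:365]=(p[150:228,280:365].max(2)<30)
cs,_=cv2.findContours(m,cv2.RETR_EXTERNAL,cv2.CHAIN_APPROX_NONE); c=max(cs,key=cv2.contourArea)
print(cv2.minAreaRect(c), C[m>0].mean(0))
mm=np.zeros_like(m); cv2.drawContours(mm,[c],-1,1,-1)
mm2=cv2.erode(mm,np.ones((5,5)))&m
X=C[mm2>0]; X=X[(X[:,2]>.09)&(X[:,2]<.15)]
A=np.c_[X[:,:2],np.ones(len(X))]; s=np.linalg.lstsq(A,X[:,2],rcond=None)[0]
n=np.array([-s[0],-s[1],1]);n/=np.linalg.norm(n); print('nut top plane tilt',np.degrees(np.arccos(n[2])),np.degrees(np.arctan2(n[1],n[0])),X.mean(0))
```

```text
plate [ 0.21592891  0.5446674  -0.04238501] 1020 tilt 30.366367251122018 downslope head -111.62544268283106
((322.9075622558594, 193.87356567382812), (40.48204803466797, 64.19384002685547), 42.51044845581055) [ 0.54646162 -0.0347229   0.12447061]
nut top plane tilt 26.979362548883298 -112.72145430317556 [ 0.54691785 -0.03398507  0.12558622]
```

View pics/w1c.png

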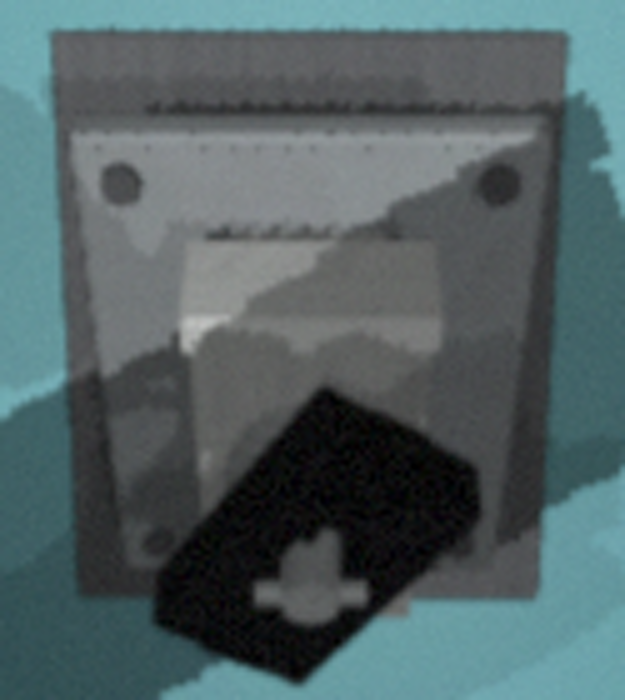

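```bash
cat >> h.py <<'E'
YAW=np.radians(-21.4)
fx=np.array([np.cos(YAW),np.sin(YAW),0]); yh=np.array([-np.sin(YAW),np.cos(YAW),0]); U=np.array([0,0,1.])
c3,s3=np.cos(np.pi/6),.5
fy=c3*yh+s3*U; fz=-s3*yh+c3*U
RF=np.c_[fx,fy,fz]
E
python3 - <<'E'
from h import *
z=np.load('w1.npz');p,d,K,D,P=[z[k] for k in 'pdKDP']
uv=np.array([[311.5/5+260,591/5+85]])
pin=onplane(uv,.085+.0465*c3+.002,K,D,P)[0]; print('pin',pin)
O=pin-.0475*fz; O[2]=.085; print('O',O)
i=manip.camera_info('top');Kt,Dt,Pt=i['intrinsics'],i['dist_coeffs'],i['pose']
pts={'pin':[0,0,.0465],'flTL':[-.024,.05,.024],'flTR':[.024,.05,.024],'plTL':[-.048,0.05,-.018],'lip':[0,-.054,.006]}
for k,v in pts.items():
    X=O+RF@np.array(v); print(k,X.round(4),(proj(X,K,D,P)[0]-[260,85])*5, (proj(X,Kt,Dt,Pt)[0]-[250,150])*6)
C=cloud(d,K,D,P)
L=(C-O)@RF*1000
# flange region & bracket: print profile along center column u=322
np.set_printoptions(linewidth=200)
for v in range(125,165,2): print(v,L[v,318:326].mean(0).round(1))
print('row150', [(u,L[150,u].round(0).tolist()) for u in range(288,358,3)])
E
```

```text
pin [ 0.5420542  -0.04518621  0.12727018]
O [ 0.55072003 -0.02307363  0.085     ]
pin [ 0.5422 -0.0447  0.1253] [311.44407855 585.41124869] [372.33533225 283.45081732]
flTL [0.5398 0.0148 0.1308] [180.21949244 309.60376975] [200.16573022 286.46240593]
flTR [ 0.5845 -0.0027  0.1308] [444.14317938 309.6377309 ] [253.3885137 159.2873136]
plTL [0.5251 0.0431 0.0944] [ 73.01659895 181.44524685] [131.26960868 333.63763445]
lip [ 0.5326 -0.0694  0.0632] [309.7287189  609.88551676] [442.4001927  323.60884978]
125 [ -0.7  45.9 -17.8]
127 [ -0.7  43.4 -18. ]
129 [ -0.7  41.2 -17.7]
131 [ -0.7  39.  -17.4]
133 [-0.8 49.   0.8]
135 [-0.8 49.   4. ]
137 [-0.8 49.1  7.4]
139 [-0.8 49.  10.5]
141 [-0.8 49.4 14.3]
143 [-0.8 48.8 16.5]
145 [-0.8 49.  19.8]
147 [-0.8 49.  22.8]
149 [-0.8 47.7 24. ]
151 [-0.8 45.4 24.1]
153 [-0.8 42.9 23.8]
155 [-0.8 29.5 10. ]
157 [-0.8 26.9  9.9]
159 [-0.8 24.3  9.9]
161 [-0.8 22.  10.2]
163 [-0.9 27.  19.3]
row150 [(288, [-38.0, 14.0, -19.0]), (291, [-34.0, 14.0, -18.0]), (294, [-31.0, 14.0, -18.0]), (297, [-23.0, 47.0, 25.0]), (300, [-21.0, 46.0, 24.0]), (303, [-18.0, 46.0, 23.0]), (306, [-15.0, 46.0, 23.0]), (309, [-12.0, 47.0, 25.0]), (312, [-10.0, 46.0, 24.0]), (315, [-7.0, 46.0, 24.0]), (318, [-4.0, 46.0, 23.0]), (321, [-1.0, 47.0, 24.0]), (324, [1.0, 47.0, 24.0]), (327, [4.0, 47.0, 24.0]), (330, [7.0, 47.0, 24.0]), (333, [10.0, 47.0, 24.0]), (336, [12.0, 47.0, 24.0]), (339, [15.0, 46.0, 24.0]), (342, [18.0, 48.0, 26.0]), (345, [21.0, 47.0, 25.0]), (348, [28.0, 14.0, -18.0]), (351, [32.0, 15.0, -17.0]), (354, [35.0, 14.0, -18.0]), (357, [38.0, 15.0, -17.0])]
```

Run:
```python
from h import *
z=np.load('w1.npz');p,d,K,D,P=[z[k] for k in 'pdKDP']
O=np.array([0.5507,-0.0231,.085])
cr=np.array([[325,390],[475,462],[478,510],[300,683],[155,620],[158,575]])
uv=cr/5+[260,85]
R=rays(uv,K,D)@P[:3,:3].T; c=P[:3,3]
for zz in (.042,.026):
    q=O+zz*fz; t=((q-c)@fz)/(R@fz); X=c+R*t[:,None]; print(zz,((X-O)@RF*1000).round(1).tolist())
# nut dark cloud in fixture frame, filter z 40..46
m=(p.max(2)<32); m[:150]=0;m[228:]=0;m[:,:280]=0;m[:,365:]=0
L=((cloud(d,K,D,P)-O)@RF*1000)[m]; print(np.histogram(L[:,2],bins=range(20,56,2)))
t=L[(L[:,2]>38)&(L[:,2]<48)]; print(cv2.minAreaRect(t[:,:2].astype(np.float32)), np.percentile(t,[1,99],axis=0))
# finger geometry: close view points in tool frame
T=z['T']; Ct=(cloud(d,K,D,P)-T[:3,3])@T[:3,:3]*1000
for v in range(250,300,8): print(v,[(u,Ct[v,u].round(0).tolist()) for u in (190,210,225,234)])
```

```text
0.042 [[2.2, 46.3, 42.0], [30.0, 29.1, 42.0], [31.7, 16.6, 42.0], [-2.3, -36.8, 42.0], [-32.3, -15.7, 42.0], [-30.7, -1.8, 42.0]]
0.026 [[2.5, 32.7, 26.0], [32.7, 14.1, 26.0], [34.5, 0.5, 26.0], [-2.3, -57.3, 26.0], [-34.9, -34.4, 26.0], [-33.1, -19.4, 26.0]]
(array([  0,   0,   0,   3,  49,  86,  94,  85,  99,  93, 812, 540,   0,
         0,   0,   0,   0]), array([20, 22, 24, 26, 28, 30, 32, 34, 36, 38, 40, 42, 44, 46, 48, 50, 52,
       54]))
((-0.8614292144775391, 0.09157562255859375), (64.19337463378906, 37.98247528076172), 55.958072662353516) [[-30.03002572 -30.02477165  38.37442377]
 [ 29.20334537  34.02478373  43.06600084]]
250 [(190, [-199.0, 128.0, 251.0]), (210, [-168.0, 129.0, 251.0]), (225, [-145.0, 128.0, 250.0]), (234, [-132.0, 129.0, 251.0])]
258 [(190, [-201.0, 142.0, 251.0]), (210, [-170.0, 143.0, 251.0]), (225, [-44.0, -10.0, -24.0]), (234, [-42.0, -7.0, -18.0])]
266 [(190, [-203.0, 157.0, 252.0]), (210, [-49.0, -9.0, -29.0]), (225, [-43.0, -9.0, -29.0]), (234, [-43.0, -2.0, -17.0])]
274 [(190, [-200.0, 165.0, 242.0]), (210, [-47.0, -9.0, -36.0]), (225, [-43.0, -5.0, -30.0]), (234, [-42.0, 1.0, -19.0])]
282 [(190, [-56.0, -5.0, -35.0]), (210, [-44.0, -10.0, -42.0]), (225, [-43.0, -2.0, -31.0]), (234, [-42.0, 5.0, -20.0])]
290 [(190, [-53.0, -5.0, -42.0]), (210, [-42.0, -9.0, -48.0]), (225, [-42.0, 1.0, -33.0]), (234, [-43.0, 9.0, -21.0])]
298 [(190, [-47.0, -10.0, -54.0]), (210, [-42.0, -6.0, -48.0]), (225, [-42.0, 4.0, -34.0]), (234, [-136.0, 207.0, 241.0])]
```

The nut top measures 64.2 x 38.0 mm, turned +56° from the pin. Everything else agrees: bracket top at z=10, flange top at 24, plate at -18. I'll shut the fingers and use them as a poker to push the nut's lower end around.

Call:
send_rows([
  [[0.016,0.023,0.02],0],
  [[0.032,0.046,0.05],0],
  [[0.032,0.046,0.09],0],
  [[0.032,0.046,0.125],0],
  [[0.032,0.046,0.125],0],
  [[0.032,0.046,0.145],0],
  [[0.032,0.046,0.158],0],
  [[0.032,0.046,0.158],0],
], hand=0, force=20)

```text
clock: 3.2
position: [0.5575, -0.0871, 0.0923]
ee_rot: [0.983, -0.184, -0.001, 0.0]
ft_force: [0.6, -0.3, -0.6]
grip_width: -0.003
```

Run:
```python
from h import *
print(w_pose()[:3,3].round(4), manip.get_obs()['grip_width'])
p,d,K,D,P=grab('wrist')
cv2.imwrite('pics/w2.png',p[:,:,::-1])
```

```text
[ 0.5575 -0.0871  0.0923] -0.0030459945854051248
```

View pics/w2.png

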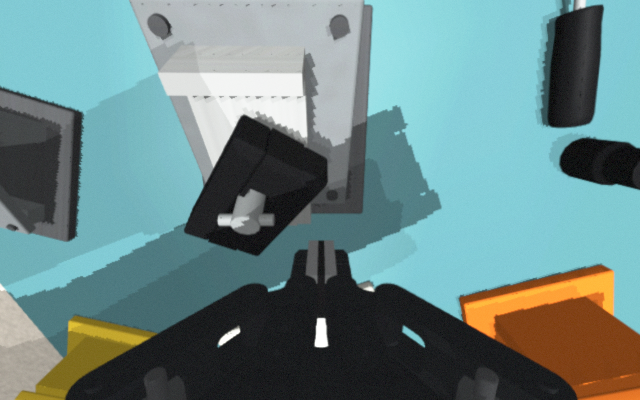

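Call:
send_rows([
  [[-0.008,0,0],0],
  [[-0.014,0,0],0],
  [[-0.02,0,0],0],
  [[-0.026,-0.001,0],0],
  [[-0.032,-0.002,0],0],
  [[-0.037,-0.004,0],0],
  [[-0.042,-0.006,0],0],
  [[-0.042,-0.007,0],0],
])

```text
clock: 4.25
position: [0.521, -0.0658, 0.0932]
ee_rot: [0.983, -0.185, -0.0, 0.001]
ft_force: [-2.5, -5.2, 1.9]
grip_width: 0.003
```

Run:
```python
from h import *
print(w_pose()[:3,3].round(4), manip.get_obs()['ft_force'])
p,d,K,D,P=grab('wrist')
cv2.imwrite('pics/w3.png',p[:,:,::-1])
```

```text
[ 0.521  -0.0658  0.0932] [-2.46416083 -5.23791733  1.87290418]
```

View pics/w3.png

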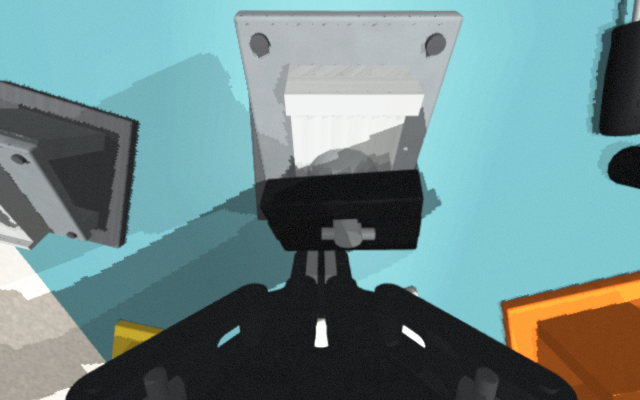

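The nut is now nearly square to the pin, with the pin level at about (345,232). I'm backing off and rising, then opening over the nut.

Call:
send_rows([
  [[0,0.012,0],0],
  [[0,0.014,-0.03],0],
  [[0,0.014,-0.08],0],
  [[0.006,0,-0.11],0],
  [[0.0115,-0.0336,-0.11],0],
  [[0.0115,-0.0336,-0.11],0],
  [[0.0115,-0.0336,-0.11],0],
  [[0.0115,-0.0336,-0.11],0],
])

```text
clock: 5.3
position: [0.5439, -0.0391, 0.2027]
ee_rot: [0.983, -0.185, -0.0, 0.0]
ft_force: [-0.4, -1.0, 0.1]
grip_width: 0.002
```

Call:
send_rows([
  [[0,0,0],0],
  [[0,0,0],0],
  [[0,0,0],0],
  [[0,0,0],0],
  [[0,0,0],0],
  [[0,0,0],0],
  [[0,0,0],0],
  [[0,0,0],0],
], hand=1)

```text
clock: 6.3
position: [0.5443, -0.0381, 0.203]
ee_rot: [0.983, -0.184, 0.0, 0.0]
ft_force: [-0.7, -0.4, 0.2]
grip_width: 0.999
```

Run:
```python
from h import *
T=w_pose();print(T[:3,3].round(4), manip.get_obs()['grip_width'])
O=np.array([0.5507,-0.0231,.085]);print(((T[:3,3]-O)@np.c_[fx,yh,U]*1000).round(1))
p,d,K,D,P=grab('wrist')
cv2.imwrite('pics/w4.png',p[:,:,::-1])
L=((cloud(d,K,D,P)-O)@RF*1000)
m=(p.max(2)<40)&(np.abs(L[...,0])<45)&(np.abs(L[...,1])<45)&(L[...,2]>38)&(L[...,2]<48)
print(m.sum(),cv2.minAreaRect(L[m][:,:2].astype(np.float32)))
```

```text
[ 0.5443 -0.0381  0.203 ] 0.9985744199263986
[ -0.5 -16.4 118. ]
2002 ((-2.037067413330078, -0.9253749847412109), (63.691795349121094, 38.6230583190918), 11.485596656799316)
```

View pics/w4.png

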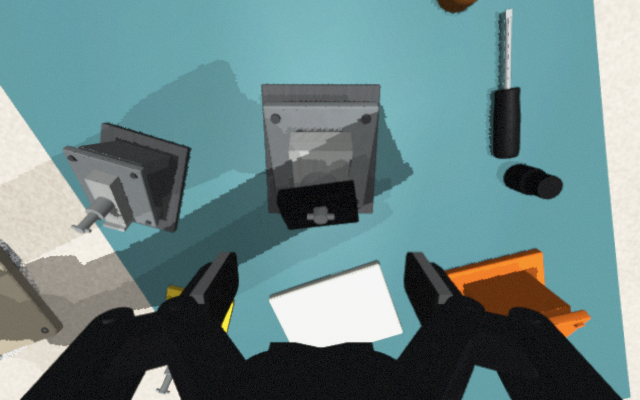

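The nut is at 11.5°, and its size checks at 63.7x38.6. Closing flat pads on its ends will square it. Descending and gripping.

Call:
send_rows([
  [[-0.001,0,0.04],0],
  [[-0.001,0,0.08],0],
  [[-0.001,0,0.1],0],
  [[-0.001,0,0.115],0],
  [[-0.001,0,0.115],0],
  [[-0.001,0,0.115],0],
  [[-0.001,0,0.115],0],
  [[-0.001,0,0.115],0],
])

```text
clock: 7.35
position: [0.5437, -0.0379, 0.0886]
ee_rot: [0.983, -0.185, 0.001, 0.0]
ft_force: [-0.2, 0.2, -0.6]
grip_width: 0.999
```

Call:
send_rows([
  [[0,0,0],0],
  [[0,0,0],0],
  [[0,0,0],0],
  [[0,0,0],0],
  [[0,0,0],0],
  [[0,0,0],0],
  [[0,0,0],0],
  [[0,0,0],0],
], hand=0, force=30)

```text
clock: 8.35
position: [0.5434, -0.0377, 0.0887]
ee_rot: [0.983, -0.184, 0.0, 0.0]
ft_force: [-3.9, 0.4, 7.8]
grip_width: 0.793
```

Run:
```python
from h import *
T=w_pose();o=manip.get_obs();print(T[:3,3].round(4), o['grip_width'],o['ft_force'],o['torque'])
p,d,K,D,P=grab('wrist')
cv2.imwrite('pics/w5.png',p[:,:,::-1])
```

```text
[ 0.5434 -0.0377  0.0887] 0.7928146222353218 [-3.87419455  0.36940111  7.76247627] [0.07277604 0.72708263 0.11788927]
```

View pics/w5.png

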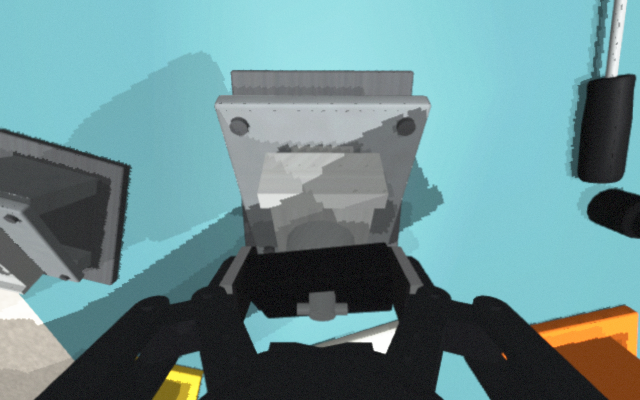

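The opening reads 0.79 against an expected 0.75, so the nut sits about 8° off and held by friction. A small spin should bring it square.

Call:
send_rows([
  [[0,0,0],0.03],
  [[0,0,0],0.06],
  [[0,0,0],0.09],
  [[0,0,0],0.12],
  [[0,0,0],0.13],
  [[0,0,0],0.13],
  [[0,0,0],0.13],
  [[0,0,0],0.13],
])

```text
clock: 9.4
position: [0.5432, -0.038, 0.0893]
ee_rot: [0.969, -0.248, -0.0, 0.001]
ft_force: [-8.4, -1.0, 15.3]
grip_width: 0.793
```

Run:
```python
from h import *
T=w_pose();o=manip.get_obs();print(T[:3,3].round(4), o['grip_width'],o['ft_force'],o['torque'])
p,d,K,D,P=grab('wrist')
cv2.imwrite('pics/w6.png',p[:,:,::-1])
O=np.array([0.5507,-0.0231,.085])
L=((cloud(d,K,D,P)-O)@RF*1000)
m=(p.max(2)<40)&(np.abs(L[...,0])<34)&(np.abs(L[...,1])<45)&(L[...,2]>36)&(L[...,2]<50)
print(m.sum(),cv2.minAreaRect(L[m][:,:2].astype(np.float32)))
print((fz@T[:3,:3]).round(3))
```

```text
[ 0.5432 -0.038   0.0893] 0.7928805103336969 [-8.38388711 -0.96136054 15.34832412] [-0.03778267  1.73838756  0.23601262]
6518 ((-0.20382308959960938, 3.1889495849609375), (46.66986846923828, 68.1937026977539), 89.15966796875)
[ 0.064  0.497 -0.865]
```

View pics/w6.png

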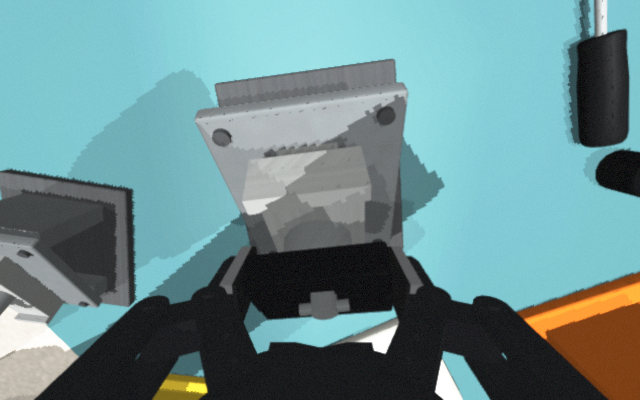

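The nut now lies parallel to the pin, but the grip is strained (15 N). I'll open, return the spin and regrip squarely.

Call:
send_rows([
  [[0,0,0],0],
  [[0,0,0],0],
  [[0,0,0],0],
  [[0,0,0],0],
  [[0,0,0],-0.06],
  [[0,0,0],-0.13],
  [[0,0,0],-0.13],
  [[0,0,0],-0.13],
], hand=1)

```text
clock: 10.45
position: [0.5433, -0.0378, 0.088]
ee_rot: [0.983, -0.185, -0.0, -0.0]
ft_force: [-0.2, -0.1, 0.4]
grip_width: 0.995
```

Run:
```python
from h import *
T=w_pose();o=manip.get_obs();print(T[:3,3].round(4), o['grip_width'],o['ft_force'],o['torque'])
p,d,K,D,P=grab('wrist')
cv2.imwrite('pics/w7.png',p[150:350,170:470,::-1])
O=np.array([0.5507,-0.0231,.085])
L=((cloud(d,K,D,P)-O)@RF*1000)
m=(p.max(2)<40)&(np.abs(L[...,0])<38)&(np.abs(L[...,1])<35)&(L[...,2]>36)&(L[...,2]<47)
print(m.sum(),cv2.minAreaRect(L[m][:,:2].astype(np.float32)))
print((fz@T[:3,:3]).round(3))
```

```text
[ 0.5433 -0.0378  0.088 ] 0.9954227318421343 [-0.17683457 -0.0880128   0.40102503] [ 0.01054428  0.01826952 -0.00422178]
5796 ((-1.4566726684570312, 0.7210235595703125), (63.06599044799805, 37.18386459350586), 5.624006748199463)
[-0.     0.5   -0.866]
```

View pics/w7.png

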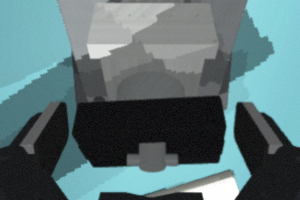

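The nut is at 5.6°, so I'll match the tool to it for a flush grip, then draw it off along the stud.

Call:
send_rows([
  [[0,0,0],-0.045],
  [[0,0,0],-0.09],
  [[0,0,-0.001],-0.09],
  [[0,0,-0.001],-0.09],
  [[0,0,-0.001],-0.09],
  [[0,0,-0.001],-0.09],
  [[0,0,-0.001],-0.09],
  [[0,0,-0.001],-0.09],
], hand=0, force=30)

```text
clock: 11.5
position: [0.5433, -0.0378, 0.089]
ee_rot: [0.99, -0.14, 0.0, 0.0]
ft_force: [0.3, -0.2, -1.0]
grip_width: 0.747
```

Run:
```python
from h import *
T=w_pose();o=manip.get_obs();print(T[:3,3].round(4), o['grip_width'],o['ft_force'],o['torque'])
print((fz@T[:3,:3]).round(3))
```

```text
[ 0.5433 -0.0378  0.089 ] 0.7468263545118349 [ 0.27237495 -0.19346355 -0.98970094] [-0.01299271  0.02811034 -0.02235973]
[-0.046  0.498 -0.866]
```

Call:
send_rows([
  [[0,0.002,-0.0035],0.02],
  [[-0.0005,0.005,-0.0087],0.02],
  [[-0.0007,0.008,-0.0139],0.02],
  [[-0.001,0.011,-0.0191],0.02],
  [[-0.0013,0.014,-0.0242],0.02],
  [[-0.0016,0.017,-0.0294],0.02],
  [[-0.0018,0.02,-0.0346],0.02],
  [[-0.0018,0.02,-0.0346],0.02],
])

```text
clock: 12.5
position: [0.5363, -0.0569, 0.1241]
ee_rot: [0.989, -0.15, 0.0, 0.0]
ft_force: [-0.5, 0.3, -0.8]
grip_width: 0.751
```

Run:
```python
from h import *
T=w_pose();o=manip.get_obs();print(T[:3,3].round(4), o['grip_width'],o['ft_force'],o['torque'])
p,d,K,D,P=grab('wrist')
cv2.imwrite('pics/w8.png',p[:,:,::-1])
```

```text
[ 0.5363 -0.0569  0.1241] 0.751405192643591 [-0.49376022  0.34717341 -0.8171543 ] [ 0.02441371  0.03420138 -0.00771457]
```

View pics/w8.png

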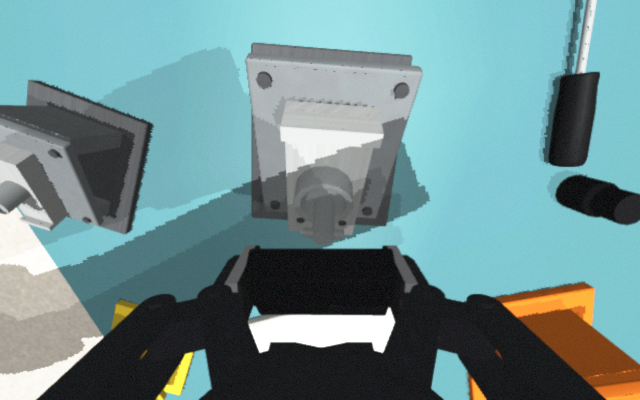

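The nut is off and held flat, at about (322,275), with the spacer still in place. Carrying it to the tray.

Call:
send_rows([
  [[0,0,-0.04],0],
  [[0,0,-0.08],0.02],
  [[-0.018,-0.042,-0.1],0.04],
  [[-0.042,-0.098,-0.1],0.05],
  [[-0.066,-0.154,-0.1],0.05],
  [[-0.09,-0.21,-0.1],0.05],
  [[-0.112,-0.26,-0.1],0.05],
  [[-0.1277,-0.2965,-0.1],0.05],
])

```text
clock: 13.55
position: [0.5009, 0.2673, 0.2235]
ee_rot: [0.985, -0.174, -0.0, -0.0]
ft_force: [0.2, -1.2, -1.1]
grip_width: 0.752
```

Run:
```python
from h import *
T=w_pose();o=manip.get_obs();print(T[:3,3].round(4), o['grip_width'],o['ft_force'])
print(((np.array([.502,.264,.001])-T[:3,3])@T[:3,:3]).round(4), np.degrees(np.arctan2(T[1,0],T[0,0])))
p,d,K,D,P=grab('wrist')
cv2.imwrite('pics/w9.png',p[:,:,::-1])
```

```text
[0.5009 0.2673 0.2235] 0.7523000420634098 [ 0.15291429 -1.22358408 -1.0730397 ]
[0.0022 0.0028 0.2225] -19.985562844452037
```

View pics/w9.png

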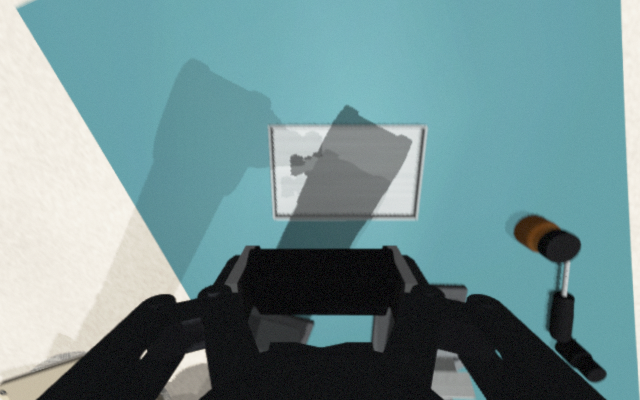

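Call:
send_rows([
  [[0.001,0.001,0.05],0],
  [[0.002,0.003,0.1],0],
  [[0.002,0.003,0.15],0],
  [[0.002,0.003,0.185],0],
  [[0.002,0.003,0.2],0],
  [[0.002,0.003,0.21],0],
  [[0.002,0.003,0.217],0],
  [[0.002,0.003,0.219],0],
])

```text
clock: 14.6
position: [0.5033, 0.2611, 0.0051]
ee_rot: [0.985, -0.175, 0.0, -0.0]
ft_force: [0.1, -0.2, -0.4]
grip_width: 0.751
```

Call:
send_rows([
  [[0,0,0],0],
  [[0,0,0],0],
  [[0,0,0],0],
  [[0,0,-0.01],0],
  [[0,0,-0.03],0],
  [[0,0,-0.07],0],
  [[0,0,-0.13],0],
  [[0,0,-0.18],0],
], hand=1)

```text
clock: 15.6
position: [0.5028, 0.2615, 0.1884]
ee_rot: [0.985, -0.174, 0.001, -0.001]
ft_force: [1.2, -0.1, -0.1]
grip_width: 0.999
```

Run:
```python
from h import *
T=w_pose();o=manip.get_obs();print(T[:3,3].round(4), o['grip_width'],o['ft_force'])
p,d,K,D,P=grab('wrist')
cv2.imwrite('pics/w10.png',p[:,:,::-1])
p,d,K,D,P=grab('top')
cv2.imwrite('pics/t10.png',cv2.resize(p[140:270,130:380,::-1],None,fx=3,fy=3))
```

```text
[0.5028 0.2615 0.1884] 0.9992404650994402 [ 1.19855088 -0.09161359 -0.14653765]
```

View pics/w10.png

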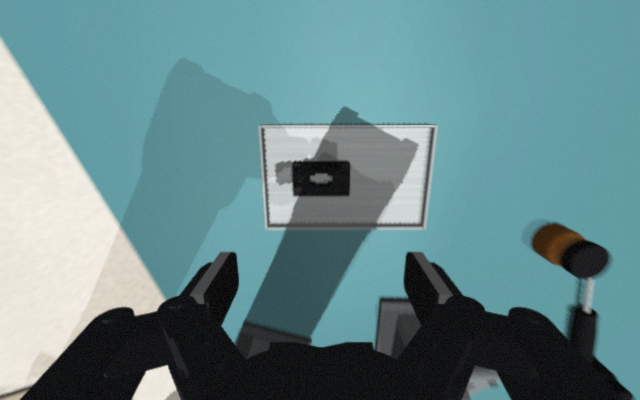

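View pics/t10.png

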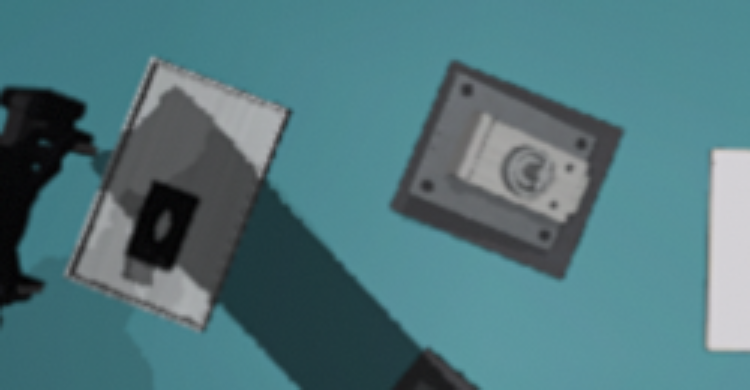

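Nut lies flat in the tray; spacer and bracket are still in place. Back over the spacer.

Call:
send_rows([
  [[0.028,0.053,-0.02],0.024],
  [[0.054,0.101,-0.02],0.024],
  [[0.08,0.15,-0.02],0.024],
  [[0.106,0.199,-0.02],0.024],
  [[0.13,0.244,-0.02],0.024],
  [[0.1414,0.2657,-0.02],0.024],
  [[0.1414,0.2657,-0.02],0.024],
  [[0.1414,0.2657,-0.02],0.024],
], hand=0.75)

```text
clock: 16.7
position: [0.5441, -0.0357, 0.2051]
ee_rot: [0.983, -0.186, 0.0, -0.0]
ft_force: [-0.7, 0.8, 0.1]
grip_width: 0.752
```

Run:
```python
from h import *
T=w_pose();o=manip.get_obs();print(T[:3,3].round(4), o['grip_width'],o['ft_force'])
O=np.array([0.5507,-0.0231,.085]);print(((T[:3,3]-O)@np.c_[fx,yh,U]*1000).round(1),np.degrees(np.arctan2(T[1,0],T[0,0])))
p,d,K,D,P=grab('wrist')
cv2.imwrite('pics/w11.png',cv2.resize(p[60:300,180:460,::-1],None,fx=2.5,fy=2.5))
L=((cloud(d,K,D,P)-O)@RF*1000)
m=(np.hypot(L[...,0],L[...,1])<24)&(np.hypot(L[...,0],L[...,1])>9)&(L[...,2]>24.5)&(L[...,2]<29)
print(m.sum(),cv2.minEnclosingCircle(L[m][:,:2].astype(np.float32)),np.median(L[m],0))
m=(np.abs(L[...,0])<30)&(np.abs(L[...,1])<70)&(L[...,2]>7)&(L[...,2]<13)
print(m.sum(),cv2.minAreaRect(L[m][:,:2].astype(np.float32)))
# finger tips in tool frame
Ct=(cloud(d,K,D,P)-T[:3,3])@T[:3,:3]*1000
f=(np.abs(Ct[...,2])<60)&(np.abs(Ct[...,0])<60)&(p.max(2)<120)&(Ct[...,2]>-60)&(d>0)
X=Ct[f]; print('tip z',np.percentile(X[:,2],[95,99,100]), 'near tip x', X[X[:,2]>np.percentile(X[:,2],97)].round(0)[:6].tolist())
```

```text
[ 0.5441 -0.0357  0.2051] 0.7517013338958958 [-0.72913888  0.7989424   0.12270549]
[ -1.5 -14.1 120.1] -21.398725710628458
353 ((-1.5989782810211182, -1.287062406539917), 18.051286697387695) [-1.79064979  4.09498342 25.66183686]
1890 ((-0.8184299468994141, -0.6931076049804688), (101.51156616210938, 48.130611419677734), 89.9664077758789)
tip z [-15.05222104  -9.25614273  -4.78183039] near tip x [[-38.0, -10.0, -10.0], [-38.0, -10.0, -10.0], [-38.0, -10.0, -9.0], [-37.0, -10.0, -10.0], [-36.0, -10.0, -10.0], [-36.0, -10.0, -10.0]]
```

View pics/w11.png

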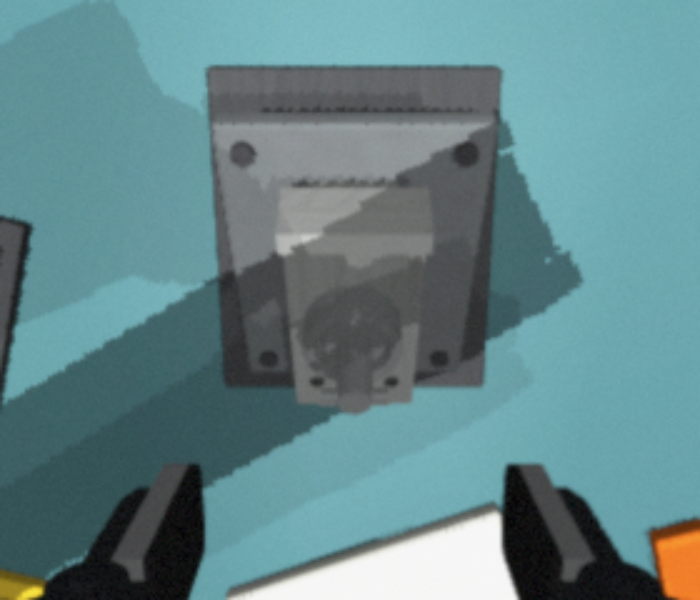

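The ring measures 18.05 mm radius centred at (-1.6,-1.3), and the bracket 48x101. Descending and gripping the ring.

Call:
send_rows([
  [[0,0.001,0.04],0],
  [[0,0.0015,0.08],0],
  [[0,0.0015,0.1],0],
  [[0,0.0015,0.107],0],
  [[0,0.0015,0.11],0],
  [[0,0.0015,0.11],0],
  [[0,0.0015,0.11],0],
  [[0,0.0015,0.11],0],
])

```text
clock: 17.75
position: [0.544, -0.0386, 0.0951]
ee_rot: [0.982, -0.187, 0.0, 0.0]
ft_force: [0.3, -0.1, 0.9]
grip_width: 0.75
```

Call:
send_rows([
  [[0,0,0],0],
  [[0,0,0],0],
  [[0,0,0],0],
  [[0,0,0],0],
  [[0,0,0],0],
  [[0,0,0],0],
  [[0,0,0],0],
  [[0,0,0],0],
], hand=0, force=40)

```text
clock: 18.75
position: [0.5439, -0.0387, 0.095]
ee_rot: [0.982, -0.186, 0.0, 0.0]
ft_force: [-0.6, -0.7, 5.7]
grip_width: 0.395
```

Run:
```python
from h import *
T=w_pose();o=manip.get_obs();print(T[:3,3].round(4), o['grip_width'],o['ft_force'],o['torque'])
p,d,K,D,P=grab('wrist')
cv2.imwrite('pics/w12.png',p[:,:,::-1])
```

```text
[ 0.5439 -0.0387  0.095 ] 0.395042272435147 [-0.58780337 -0.74968984  5.6570143 ] [-0.12209595  0.49277271 -0.04795129]
```

View pics/w12.png

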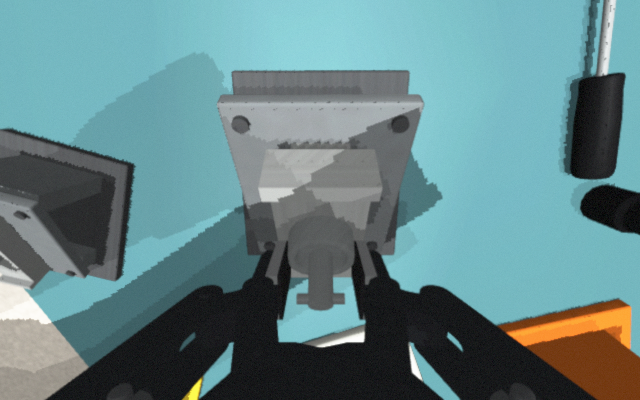

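Opening reads 0.395 (33.6 mm, under 36), so the pads hold the ring below its widest line. I'll regrip 6 mm further up-slope.

Call:
send_rows([
  [[0,0,0],0],
  [[0,0,0],0],
  [[0,0,0],0],
  [[-0.0005,-0.003,-0.002],0],
  [[-0.0005,-0.006,-0.002],0],
  [[-0.0005,-0.006,-0.002],0],
  [[-0.0005,-0.006,-0.002],0],
  [[-0.0005,-0.006,-0.002],0],
], hand=0.65)

```text
clock: 19.8
position: [0.5454, -0.0328, 0.0966]
ee_rot: [0.982, -0.186, -0.0, 0.0]
ft_force: [-0.2, 1.2, -0.2]
grip_width: 0.648
```

Call:
send_rows([
  [[0,0,0],0],
  [[0,0,0],0],
  [[0,0,0],0],
  [[0,0,0],0],
  [[0,0,0],0],
  [[0,0,0],0],
  [[0,0,0],0],
  [[0,0,0],0],
], hand=0, force=40)

```text
clock: 20.8
position: [0.5456, -0.033, 0.0969]
ee_rot: [0.982, -0.187, 0.0, 0.0]
ft_force: [-2.2, -1.0, 4.4]
grip_width: 0.396
```

Run:
```python
from h import *
T=w_pose();o=manip.get_obs();print(T[:3,3].round(4), o['grip_width'],o['ft_force'],o['torque'])
O=np.array([0.5507,-0.0231,.085]);print(((T[:3,3]-O)@np.c_[fx,yh,U]*1000).round(1),(fz@T[:3,:3]).round(3))
p,d,K,D,P=grab('wrist')
cv2.imwrite('pics/w13.png',p[150:330,200:440,::-1])
```

```text
[ 0.5456 -0.033   0.0969] 0.39571797617805815 [-2.23567657 -1.00638665  4.44916216] [-0.27506675  0.39720893 -0.00219757]
[ -1.2 -11.1  11.9] [ 0.001  0.5   -0.866]
```

View pics/w13.png

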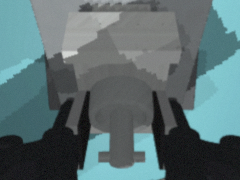

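The reading is the same at both places, so 0.396 is simply the 36 mm diameter. Drawing it off along the stud.

Call:
send_rows([
  [[0,0.002,-0.0035],0],
  [[0,0.005,-0.0087],0],
  [[0,0.008,-0.0139],0],
  [[0,0.012,-0.0208],0],
  [[0,0.016,-0.0277],0],
  [[0,0.02,-0.0346],0],
  [[0,0.025,-0.0433],0],
  [[0,0.025,-0.0433],0],
])

```text
clock: 21.85
position: [0.5366, -0.0566, 0.1408]
ee_rot: [0.982, -0.187, 0.001, 0.0]
ft_force: [-0.0, -0.3, -0.7]
grip_width: 0.393
```

Run:
```python
from h import *
T=w_pose();o=manip.get_obs();print(T[:3,3].round(4), o['grip_width'],o['ft_force'],o['torque'])
print(((np.array([.573,.236,.0])-T[:3,3])@T[:3,:3]).round(4))
p,d,K,D,P=grab('wrist')
cv2.imwrite('pics/w14.png',p[:,:,::-1])
```

```text
[ 0.5366 -0.0566  0.1408] 0.393088650329009 [-0.04118364 -0.25412088 -0.6949391 ] [-0.00830222  0.00514841 -0.03015117]
[-0.0737 -0.2855  0.1406]
```

View pics/w14.png

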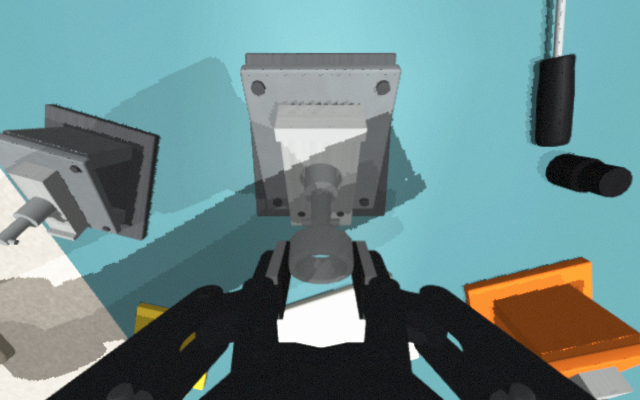

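Call:
send_rows([
  [[0,0,-0.04],0],
  [[-0.01,-0.03,-0.06],0],
  [[-0.024,-0.086,-0.06],0],
  [[-0.038,-0.14,-0.06],0],
  [[-0.052,-0.195,-0.06],0],
  [[-0.066,-0.25,-0.06],0],
  [[-0.0737,-0.2855,-0.05],0],
  [[-0.0737,-0.2855,-0.02],0],
])

```text
clock: 22.9
position: [0.5718, 0.2416, 0.1603]
ee_rot: [0.983, -0.184, 0.0, -0.002]
ft_force: [-0.7, -0.5, -1.6]
grip_width: 0.4
```

Run:
```python
from h import *
T=w_pose();o=manip.get_obs();print(T[:3,3].round(4), o['grip_width'])
print(((np.array([.573,.236,.017])-T[:3,3])@T[:3,:3]).round(4))
p,d,K,D,P=grab('wrist')
cv2.imwrite('pics/w15.png',p[:,:,::-1])
```

```text
[0.5718 0.2416 0.1603] 0.39974262638422553
[0.0031 0.0053 0.1433]
```

View pics/w15.png

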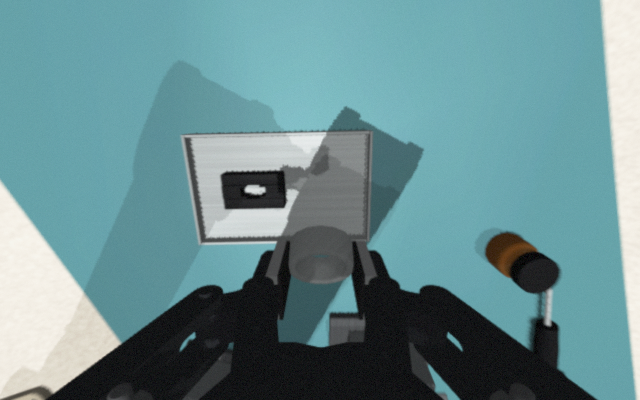

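Call:
send_rows([
  [[0.002,0.001,0.05],0],
  [[0.002,0.001,0.09],0],
  [[0.002,0.001,0.115],0],
  [[0.002,0.001,0.13],0],
  [[0.002,0.001,0.138],0],
  [[0.002,0.001,0.141],0],
  [[0.002,0.001,0.142],0],
  [[0.002,0.001,0.142],0],
])

```text
clock: 23.95
position: [0.5741, 0.2351, 0.0185]
ee_rot: [0.982, -0.186, 0.0, -0.0]
ft_force: [0.5, -0.9, -0.6]
grip_width: 0.392
```

Call:
send_rows([
  [[0,0,0],0],
  [[0,0,0],0],
  [[0,0,0],0],
  [[0,0,-0.01],0],
  [[0,0,-0.03],0],
  [[0,0,-0.07],0],
  [[0,0,-0.13],0],
  [[0,0,-0.18],0],
], hand=0.6)

```text
clock: 24.95
position: [0.5738, 0.2355, 0.202]
ee_rot: [0.983, -0.186, 0.001, -0.001]
ft_force: [0.1, 0.2, -0.5]
grip_width: 0.596
```

Run:
```python
from h import *
T=w_pose();o=manip.get_obs();print(T[:3,3].round(4), o['grip_width'],o['ft_force'])
p,d,K,D,P=grab('wrist')
cv2.imwrite('pics/w16.png',p[:,:,::-1])
```

```text
[0.5738 0.2355 0.202 ] 0.5959578805748357 [ 0.14909696  0.20199539 -0.4663924 ]
```

View pics/w16.png

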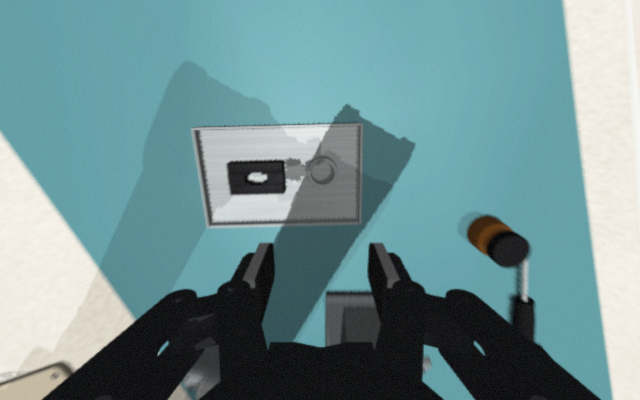

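The spacer ring lies in the tray at (322,170), beside the nut at (258,177). Now the bracket.

Call:
send_rows([
  [[0.017,0.058,0],0],
  [[0.034,0.115,0],0],
  [[0.05,0.17,0],0],
  [[0.064,0.22,0],0],
  [[0.0721,0.2448,0],0],
  [[0.0721,0.2448,0],0],
  [[0.0721,0.2448,0],0],
  [[0.0721,0.2448,0],0],
], hand=0.75)

```text
clock: 26.0
position: [0.5513, -0.0175, 0.1983]
ee_rot: [0.983, -0.185, 0.0, -0.0]
ft_force: [-0.0, 0.3, 0.4]
grip_width: 0.748
```

Run:
```python
from h import *
T=w_pose();o=manip.get_obs();print(T[:3,3].round(4), o['grip_width'],np.degrees(np.arctan2(T[1,0],T[0,0])))
O=np.array([0.5507,-0.0231,.085]);print(((T[:3,3]-O)@np.c_[fx,yh,U]*1000).round(1))
p,d,K,D,P=grab('wrist')
cv2.imwrite('pics/w17.png',p[:,:,::-1])
L=((cloud(d,K,D,P)-O)@RF*1000)
m=(np.abs(L[...,0])<30)&(np.abs(L[...,1])<70)&(L[...,2]>7)&(L[...,2]<13)
print(m.sum(),cv2.minAreaRect(L[m][:,:2].astype(np.float32)))
```

```text
[ 0.5513 -0.0175  0.1983] 0.7483254300184975 -21.351145092058278
[ -1.5   5.4 113.3]
2229 ((-0.8453426361083984, -0.7219085693359375), (102.27165985107422, 48.07549285888672), 89.8890609741211)
```

View pics/w17.png

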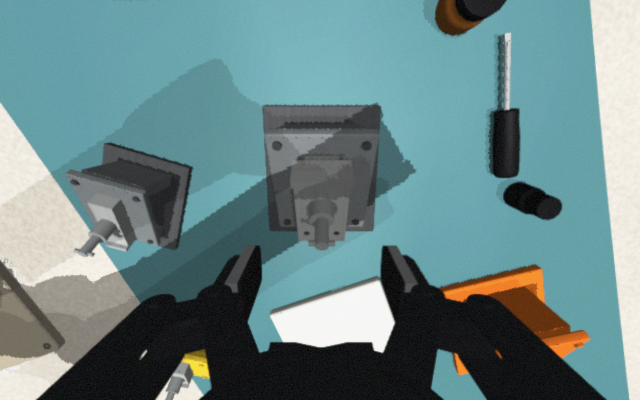

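Bracket alone remains, rect 48x102 centred at (-0.8,-0.7). Descending about its long edges and gripping just up-slope of centre.

Call:
send_rows([
  [[0.0005,0.001,0.04],0],
  [[0.0005,0.001,0.08],0],
  [[0.0005,0.001,0.1],0],
  [[0.0005,0.001,0.112],0],
  [[0.0005,0.001,0.118],0],
  [[0.0005,0.001,0.118],0],
  [[0.0005,0.001,0.118],0],
  [[0.0005,0.001,0.118],0],
])

```text
clock: 27.05
position: [0.5517, -0.0204, 0.0806]
ee_rot: [0.982, -0.186, 0.001, 0.0]
ft_force: [0.0, -0.5, 0.7]
grip_width: 0.749
```

Call:
send_rows([
  [[0,0,0],0],
  [[0,0,0],0],
  [[0,0,0],0],
  [[0,0,0],0],
  [[0,0,0],0],
  [[0,0,0],0],
  [[0,0,0],0],
  [[0,0,0],0],
], hand=0, force=50)

```text
clock: 28.05
position: [0.5515, -0.0205, 0.0805]
ee_rot: [0.982, -0.186, 0.0, 0.0]
ft_force: [-2.2, -0.7, 6.0]
grip_width: 0.55
```

Run:
```python
from h import *
T=w_pose();o=manip.get_obs();print(T[:3,3].round(4), o['grip_width'],o['ft_force'],o['torque'])
O=np.array([0.5507,-0.0231,.085]);print(((T[:3,3]-O)@np.c_[fx,yh,U]*1000).round(1))
p,d,K,D,P=grab('wrist')
cv2.imwrite('pics/w18.png',p[:,:,::-1])
```

```text
[ 0.5515 -0.0205  0.0805] 0.5503333826466295 [-2.16953907 -0.70563785  6.02842646] [-0.13326842  0.4696263  -0.01353404]
[-0.2  2.7 -4.5]
```

View pics/w18.png

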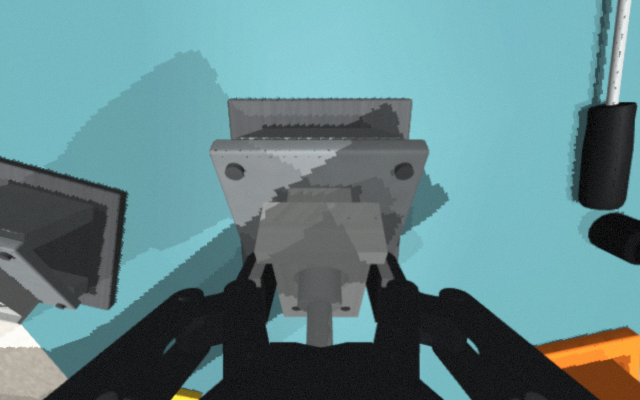

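Call:
send_rows([
  [[0,0.002,-0.0035],0],
  [[0,0.005,-0.0087],0],
  [[0,0.009,-0.0156],0],
  [[0,0.013,-0.0225],0],
  [[0,0.018,-0.0312],0],
  [[0,0.023,-0.0398],0],
  [[0,0.028,-0.0485],0],
  [[0,0.03,-0.052],0],
])

```text
clock: 29.1
position: [0.5405, -0.0488, 0.1327]
ee_rot: [0.982, -0.187, 0.0, 0.0]
ft_force: [-0.7, 0.5, -1.3]
grip_width: 0.551
```

Run:
```python
from h import *
T=w_pose();o=manip.get_obs();print(T[:3,3].round(4), o['grip_width'],o['ft_force'],o['torque'])
p,d,K,D,P=grab('wrist')
cv2.imwrite('pics/w19.png',p[:,:,::-1])
p,d,K,D,P=grab('scene')
cv2.imwrite('pics/s19.png',cv2.resize(p[150:320,180:500,::-1],None,fx=2.4,fy=2.4))
print(((np.array([.4926,-.2294,.2])-T[:3,3])@T[:3,:3]).round(4))
```

```text
[ 0.5405 -0.0488  0.1327] 0.5508302146414983 [-0.7376106   0.48515867 -1.25601798] [-1.75863571e-02  1.38354416e-06 -2.25987294e-02]
[ 0.0218  0.1856 -0.0673]
```

View pics/w19.png

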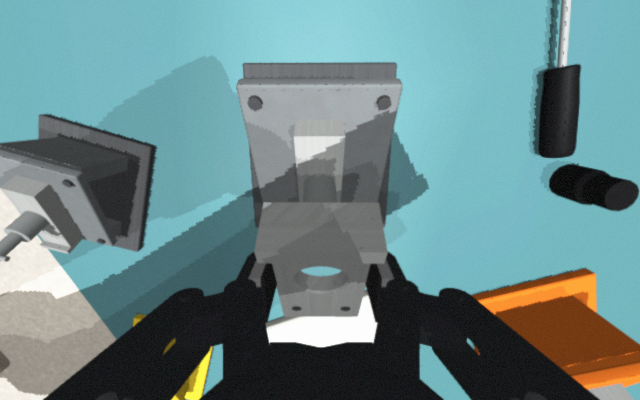

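View pics/s19.png

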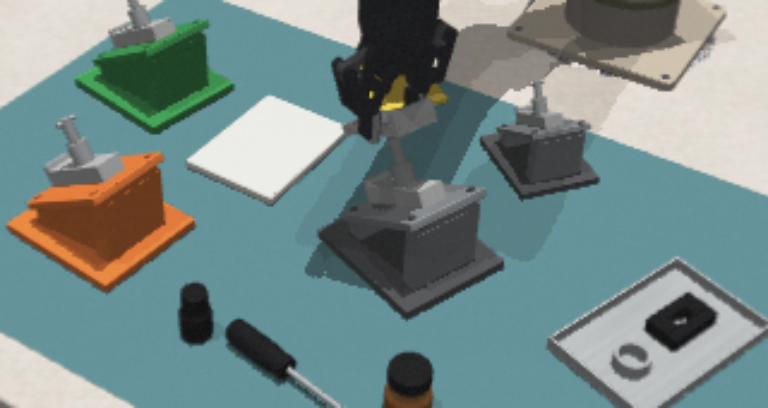

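The bracket is clear of the stud and still held at its 30° tilt. Carrying it to the tile and turning it so its length runs along the tile.

Call:
send_rows([
  [[0,0.01,-0.03],0.05],
  [[0.002,0.035,-0.05],0.2],
  [[0.006,0.065,-0.05],0.36],
  [[0.009,0.095,-0.05],0.52],
  [[0.012,0.125,-0.05],0.68],
  [[0.015,0.155,-0.05],0.84],
  [[0.018,0.18,-0.05],1.0],
  [[0.0182,0.1865,-0.05],1.1],
])

```text
clock: 30.2
position: [0.4881, -0.2302, 0.1814]
ee_rot: [0.738, -0.675, -0.0, 0.0]
ft_force: [-0.0, 0.5, -0.5]
grip_width: 0.55
```

Call:
send_rows([
  [[0,0,0],0.08],
  [[0,0,0],0.11],
  [[0,0,0],0.11],
  [[0,0,0],0.11],
  [[0,0,0],0.11],
  [[0,0,0],0.11],
  [[0,0,0],0.11],
  [[0,0,0],0.11],
])

```text
clock: 31.2
position: [0.4889, -0.2285, 0.182]
ee_rot: [-0.702, 0.712, -0.0, -0.0]
ft_force: [-0.0, -0.1, -0.9]
grip_width: 0.55
```

Run:
```python
from h import *
T=w_pose();o=manip.get_obs();print(T[:3,3].round(4), o['grip_width'],o['ft_force'],np.degrees(np.arctan2(T[1,0],T[0,0])), o['joint_pos'].round(2))
print(((np.array([.489,-.2294,.06])-T[:3,3])@T[:3,:3]).round(4))
p,d,K,D,P=grab('wrist')
cv2.imwrite('pics/w20.png',p[:,:,::-1])
# plate tilt in tool frame
Ct=(cloud(d,K,D,P)-T[:3,3])@T[:3,:3]*1000
m=(np.abs(Ct[...,0])<20)&(Ct[...,2]<40)&(Ct[...,2]>-50)&(Ct[...,1]<30)&(Ct[...,1]>-70)&(p.max(2)>45)
X=Ct[m];print(len(X))
for y in range(-60,30,5):
    q=X[(X[:,1]>=y)&(X[:,1]<y+5)]
    if len(q): print(y,len(q),np.median(q[:,2]).round(1))
p,d,K,D,P=grab('scene')
cv2.imwrite('pics/s20.png',cv2.resize(p[100:300,180:420,::-1],None,fx=3,fy=3))
```

```text
[ 0.4889 -0.2285  0.182 ] 0.5498457136563936 [-0.04253795 -0.09627342 -0.90004738] -90.8139881772027 [ 0.82  0.22 -0.53  1.73  0.12  1.22 -1.32]
[ 9.00e-04 -1.00e-04  1.22e-01]
8910
-45 177 -29.5
-40 1888 -34.2
-35 2262 -42.9
-30 1364 -48.5
-25 578 -46.8
-10 269 -20.8
-5 271 -18.8
0 152 -15.7
5 190 -11.9
10 478 -4.8
15 659 -4.9
20 333 -4.5
25 289 -1.6
```

View pics/w20.png

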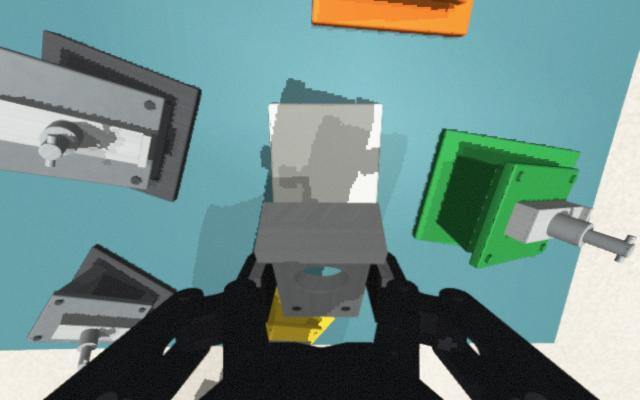

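View pics/s20.png

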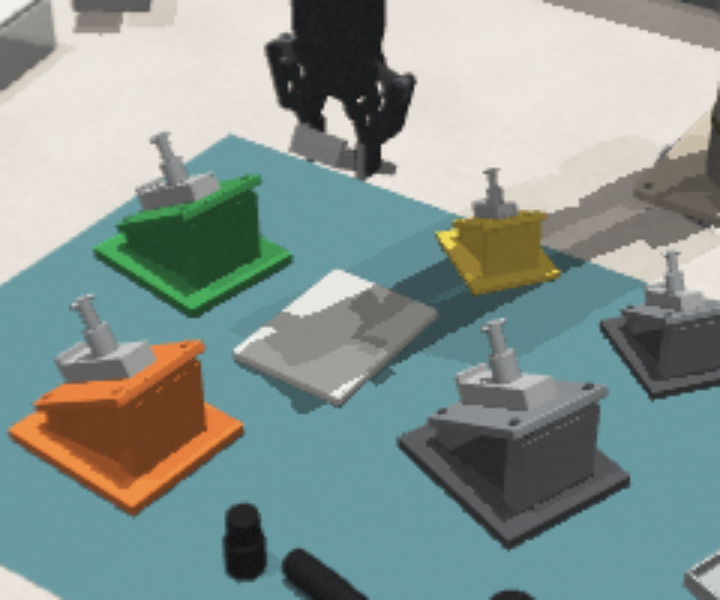

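Tilt is still about 30°, with the bracket above the tile. Lowering so its low edge nears the tile (contact expected at TCP z ≈ 0.033).

Call:
send_rows([
  [[0.001,0,0.04],0],
  [[0.001,0,0.08],0],
  [[0.001,0,0.105],0],
  [[0.001,0,0.122],0],
  [[0.001,0,0.132],0],
  [[0.001,0,0.138],0],
  [[0.001,0,0.142],0],
  [[0.001,0,0.143],0],
])

```text
clock: 32.3
position: [0.4891, -0.2296, 0.0392]
ee_rot: [-0.702, 0.712, -0.0, 0.0]
ft_force: [0.7, 0.4, -0.7]
grip_width: 0.543
```

Call:
send_rows([
  [[0,0,0.001],0],
  [[0,0,0.002],0],
  [[0,0,0.003],0],
  [[0,0,0.004],0],
  [[0,0,0.005],0],
  [[0,0,0.006],0],
  [[0,-0.0005,0.007],0],
  [[0,-0.001,0.008],0],
], force=30)

```text
clock: 33.3
position: [0.4898, -0.2295, 0.0312]
ee_rot: [-0.702, 0.712, 0.0, -0.0]
ft_force: [-3.5, 1.7, 8.6]
grip_width: 0.55
```

```bash
cat > til.py <<'E'
import sys
from h import *
T=w_pose();o=manip.get_obs();print(T[:3,3].round(4), o['grip_width'].round(3),o['ft_force'].round(2),o['torque'].round(2))
p,d,K,D,P=grab('wrist')
cv2.imwrite(f'pics/{sys.argv[1]}.png',p[:,:,::-1])
Ct=(cloud(d,K,D,P)-T[:3,3])@T[:3,:3]*1000
m=(np.abs(Ct[...,0])<20)&(Ct[...,2]<60)&(Ct[...,2]>-50)&(Ct[...,1]<50)&(Ct[...,1]>-70)&(p.max(2)>45)
X=Ct[m]
for y in range(-60,50,5):
    q=X[(X[:,1]>=y)&(X[:,1]<y+5)]
    if len(q)>30: print(y,len(q),np.median(q[:,2]).round(1),end=' | ')
E
python3 til.py w21
```

```text
Traceback (most recent call last):
  File "til.py", line 3, in <module>
    T=w_pose();o=manip.get_obs();print(T[:3,3].round(4), o['grip_width'].round(3),o['ft_force'].round(2),o['torque'].round(2))
                                                         ^^^^^^^^^^^^^^^^^^^^^
AttributeError: 'float' object has no attribute 'round'
```

Call:
send_rows([
  [[0,-0.0005,0.001],0],
  [[0,-0.001,0.002],0],
  [[0,-0.0015,0.003],0],
  [[0,-0.002,0.004],0],
  [[0,-0.0025,0.005],0],
  [[0,-0.003,0.006],0],
  [[0,-0.0035,0.007],0],
  [[0,-0.004,0.008],0],
], force=20)

```text
clock: 34.3
position: [0.495, -0.2297, 0.024]
ee_rot: [-0.702, 0.712, -0.001, 0.0]
ft_force: [-0.7, 1.7, 8.6]
grip_width: 0.544
```

```bash
sed -i "s/o\['grip_width'\].round(3)/o['grip_width']/" til.py; python3 til.py w21
```

```text
[ 0.495  -0.2297  0.024 ] 0.5444462857693101 [-0.66  1.69  8.63] [ 0.26  0.6  -0.03]
-60 713 12.6 | -55 670 12.5 | -50 658 12.5 | -45 1124 11.8 | -40 2860 -31.2 | -35 2329 -42.5 | -30 942 -43.2 | -20 88 -23.6 | -15 653 -22.5 | -10 601 -20.6 | -5 351 -18.8 | 0 192 -16.9 | 5 175 -14.7 | 10 358 -11.2 | 15 950 -4.3 | 20 839 -8.2 | 25 433 -7.5 | 30 354 -5.8 | 35 337 -4.0 | 40 290 -2.1 | 45 286 -0.1 |
```

View pics/w21.png

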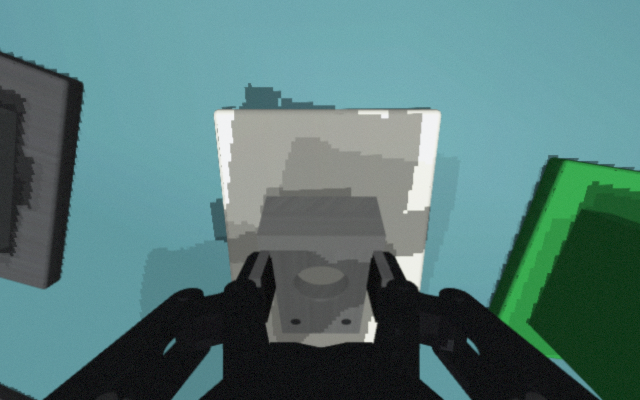

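Pivoting as planned: the plate tilt is down to ~20°. Continuing.

Call:
send_rows([
  [[0,-0.0004,0.0015],0],
  [[0,-0.0008,0.003],0],
  [[0,-0.0012,0.0045],0],
  [[0,-0.0016,0.006],0],
  [[0,-0.0019,0.0075],0],
  [[0,-0.0022,0.009],0],
  [[0,-0.0025,0.0105],0],
  [[0,-0.0025,0.012],0],
])

```text
clock: 35.35
position: [0.4998, -0.2298, 0.0129]
ee_rot: [-0.702, 0.712, -0.003, 0.002]
ft_force: [5.6, 0.9, 8.8]
grip_width: 0.55
```

```bash
python3 til.py w22
```

```text
[ 0.4998 -0.2298  0.0129] 0.5497590785782939 [5.63 0.91 8.79] [ 0.19 -0.7  -0.03]
-60 794 1.8 | -55 774 1.8 | -50 743 1.7 | -45 1467 0.1 | -40 2828 -32.2 | -35 1100 -38.3 | -30 94 -37.6 | -25 423 -22.2 | -20 754 -21.5 | -15 725 -20.7 | -10 691 -19.8 | -5 412 -19.0 | 0 249 -18.1 | 5 300 -16.8 | 10 623 0.2 | 15 822 -7.4 | 20 1106 -12.0 | 25 533 -14.1 | 30 477 -13.2 | 35 458 -12.4 | 40 413 -11.5 | 45 367 -10.6 |
```

View pics/w22.png

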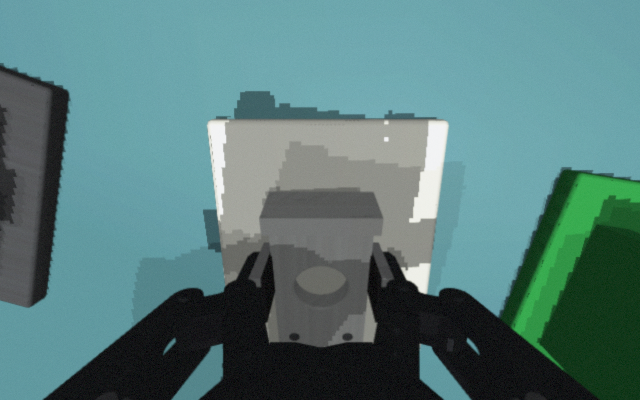

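Call:
send_rows([
  [[0,-0.0003,0.001],0],
  [[0,-0.0004,0.002],0],
  [[0,-0.0005,0.003],0],
  [[0,-0.0005,0.0035],0],
  [[0,-0.0005,0.0035],0],
  [[0,-0.0005,0.0035],0],
  [[0,-0.0005,0.0035],0],
  [[0,-0.0005,0.0035],0],
])

```text
clock: 36.4
position: [0.5002, -0.2298, 0.0098]
ee_rot: [-0.702, 0.712, -0.003, 0.002]
ft_force: [4.2, 1.0, 12.5]
grip_width: 0.547
```

Call:
send_rows([
  [[0,0,0],0],
  [[0,0,0],0],
  [[0,0,0],0],
  [[0,0,0],0],
  [[0,0,0],0],
  [[0,0,-0.01],0],
  [[0,0,-0.03],0],
  [[0,0,-0.06],0],
], hand=0.8)

```text
clock: 37.4
position: [0.4968, -0.2294, 0.069]
ee_rot: [-0.702, 0.712, 0.0, 0.0]
ft_force: [0.9, -0.5, 0.3]
grip_width: 0.803
```

Call:
send_rows([
  [[0,0,-0.03],0],
  [[0,0,-0.06],0],
  [[0,0,-0.1],0],
  [[0,0,-0.13],0],
  [[0,0,-0.13],0],
  [[0,0,-0.13],0],
  [[0,0,-0.13],0],
  [[0,0,-0.13],0],
])

```text
clock: 38.4
position: [0.4966, -0.2294, 0.1968]
ee_rot: [-0.702, 0.712, 0.001, -0.0]
ft_force: [-0.0, 0.1, -0.2]
grip_width: 0.798
```

Run:
```python
from h import *
T=w_pose();o=manip.get_obs();print(T[:3,3].round(4), o['grip_width'],o['ft_force'].round(2))
p,d,K,D,P=grab('wrist')
cv2.imwrite('pics/w24.png',p[:,:,::-1])
C=cloud(d,K,D,P)*1000
m=(np.abs(C[...,0]-493)<70)&(np.abs(C[...,1]+229)<55)&(C[...,2]>17)&(C[...,2]<29)
X=C[m]; A=np.c_[X[:,:2],np.ones(len(X))]; s=np.linalg.lstsq(A,X[:,2],rcond=None)[0]
print(len(X),'top z',np.median(X[:,2]),'tilt rad',np.hypot(s[0],s[1]))
m=(np.abs(C[...,0]-493)<90)&(np.abs(C[...,1]+229)<65)&(C[...,2]>17)&(C[...,2]<45)
print(cv2.minAreaRect(C[m][:,:2].astype(np.float32)))
p,d,K,D,P=grab('scene'); cv2.imwrite('pics/s24.png',p[:,:,::-1])
p,d,K,D,P=grab('top'); cv2.imwrite('pics/t24.png',p[:,:,::-1])
```

```text
[ 0.4966 -0.2294  0.1968] 0.7979178620455394 [-0.03  0.14 -0.23]
2784 top z 21.48599619567415 tilt rad 0.005583221505014108
((492.18292236328125, -230.6165008544922), (48.064273834228516, 100.2314224243164), 89.25814819335938)
```

View pics/w24.png

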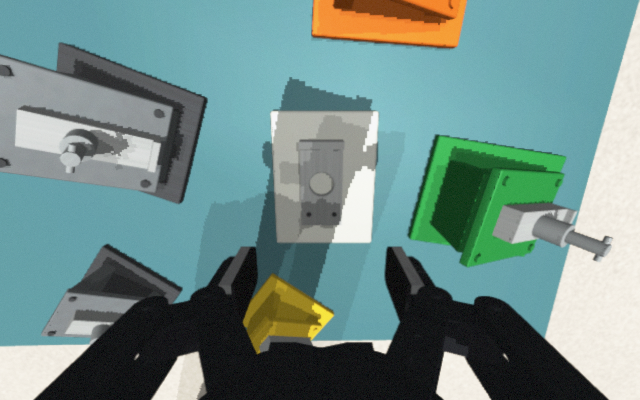

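View pics/s24.png

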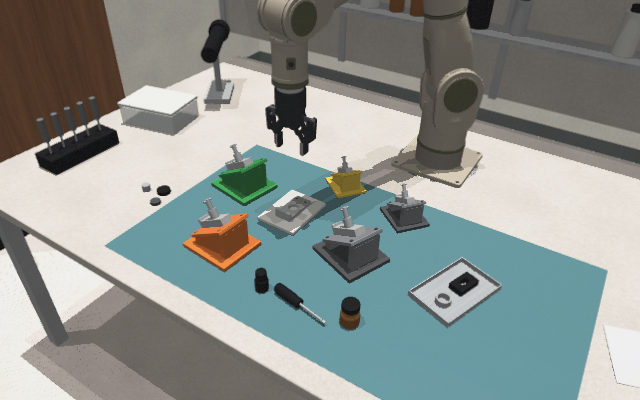

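View pics/t24.png

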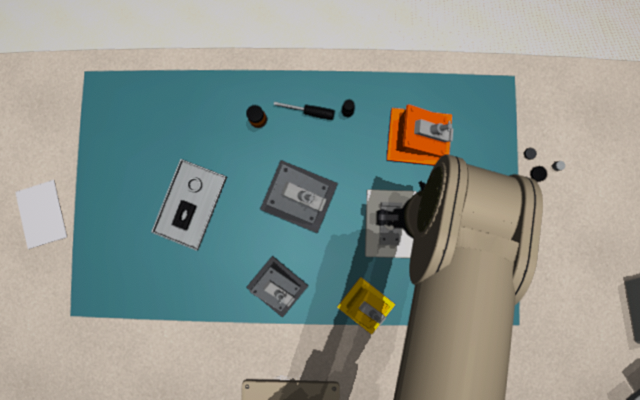

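The bracket is flat and flange up at (492,-231) mm, tilt 0.006 rad and top at 21.5 mm (22 expected). The nut and ring are in the tray at top-view pixels (185,215) and (195,184). The jar, tube and driver are at their starting pixels. Handing in.

```bash
python3 -c "
from workcell import manip
print(manip.hand_in())"
```

```text
the job is handed in; nothing more can be done
None
```

The clamp stack is apart and the job was handed in at about 38.6 s of the 72 s allowed. The hand-in itself reported no verdict.

- **Nut:** I pushed the nut from 56° to about 11° with the shut fingers. The first grip jammed at about 8° off, with the force on the tool reaching about 15 N. I opened, regripped it squarely, drew it off the stud and left it in the tray.
- **Spacer ring:** I gripped it once, thought the hold was too low because the opening read 33.6 mm instead of 36, and regripped 6 mm up-slope. The reading was the same both times, so I took it as the ring's full width. I drew it off and left it in the tray beside the nut.
- **Bracket:** I lifted it off along the stud, rested its low edge on the tile and pressed it down in the grip from about 30° to 9°, then 3 mm lower. I released it there, so it was not dropped.

**Last checks:**
- **Bracket:** it lies flat, flange up, tilted 0.006 rad, within 2 mm of the tile's centre. Its top reads 21.5 mm against 22 expected.
- **Tray:** the final pictures show the nut and ring in the tray. I judged both by eye only.
- **Bystanders:** the jar, tube and screwdriver appear where they started, also by eye.
- **Gripper:** it was open and clear, with about 0.2 N on the wrist.

No final check failed.

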